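# Fill the tilted return box at the gauge calibration bench

## Robot

A 6-joint arm with a two-finger parallel gripper is mounted at the origin on the work surface. World frame = base frame: x ahead of the robot, y to its left, z up, the work surface at z = 0. Lengths are in m, angles in rad, forces in N, time in s.
With the tool pointing down it reaches from about 0.3 to 0.775 m from the base axis. Payload 14.6 kg.
Tool frame: the origin (TCP) lies on the centre line of the jaws, within the pads' length; the fingertips stand 8 mm ahead of it and the grasp point (between the pads) lies 11 mm behind it; z points along the fingers, y is the line along which they close (so a half turn about z gives the same grasp; the last joint's range is limited). The gripper opens to 85 mm and grips with 20 to 120 N. Pads are 22 mm wide; open, the fingers measure 114 mm over their backs; the gripper's body (76 mm by 85 mm) begins 54 mm behind the grasp point. The pads swing forward as they close: fully open they stand 13 mm farther back than shut.
Start: joints at [-1.282, 0.3, 1.521, -0, 1.321, -0.067], TCP at [0.192, -0.516, 0.215] pointing down, gripper open.
Joint ranges: [-3.03, 3.03], [-0.79, 2.21], [0.23, 2.52], [-1.04, 4.18], [0, 3.07], [-2.55, 2.55]. Speed limits (rad/s): [2.22, 2.22, 2.57, 3.14, 3.14, 3.14].

## Interface

Orientations are given as a rotation vector (axis times angle).
In Python, from rig import ctrl gives the robot as it stands.
- The arm moves only by the tool move_arm, never from a script. Its argument "steps" is a list of rows, each an object of numbers: "ax", "ay", "az": the turn, a rotation vector about the tool's x, y, z in rad; "x", "y", "z": the shift along the tool's x, y, z in mm; "grip": the finger opening in mm, from 0 to 85.4. In form: [{"ax": .., "ay": .., "az": .., "x": .., "y": .., "z": .., "grip": ..}, ...]. A call has 1 to 10 rows; each row is the pose to reach, as a shift and turn from the pose commanded when the call began, along the tool's axes at that moment; what a row does not reach only later rows make up. A row lasts 1/12 s, in which the tool goes at most 41.7 mm and 7.16 degrees, less where a joint would pass 70% of its speed; a pose out of reach is approached as far as the arm can. A call with a gripper value outside its range is refused whole. The fingers move at their own pace and stop on an object; "newtons" is the grip in N (left out, the last holds). Time passes only in rows, so rows that repeat a pose let the fingers close. It gives the time, the measured TCP pose, the force, the opening and the grip force at its end, in the units of the state.
- ctrl.get_state(): the state, without advancing time (a new reading comes with each control period).
- ctrl.capture(name): name is "scene" or "top"; returns a dict with "color" (400x640x3 uint8, red, green, blue), "fx", "fy", "cx", "cy" (pixels), "extrinsics" (4x4, takes a point from camera to world coordinates). Camera axes: x right, y down, z forward; pixel columns grow to the right and rows downward; lengths in m; the calibration is good to about 2 mm. A picture is of the moment at which its call begins. There is no depth.
- ctrl.close_job(): hands the job in; it is judged then, once.
The state is a dict: "clock": time; "joint_positions": joint angles; "qvel": joint speeds; "tau": joint torques, N m; "eef_pos": TCP position; "tcp_rot": TCP orientation; "contact_force": force on the tool from outside, world axes, zero at the start; "ft_torque": the same for the moment, N m; "width": finger opening in m; "grip_force": force on a finger pad.
Only numpy, scipy, OpenCV 4.12 (cv2) and the standard library are available. Lean on these libraries where they do the work, as an engineer would, in place of code of your own. Each camera call takes 0.05 s, during which the arm holds its last target. There are 200 camera calls.

## Task

Finish packing the open shipping box on the tilt stand: the long carton, the tall carton and the jar go in with the small carton that is already in it, all four in one row in any order, each upright in the box and fully down on its floor, and let go. It is a snug fit and the small carton is in the way, so they only go in if everything is pushed up close together. Set things down rather than dropping them, and leave everything else on the bench where it is.

Things in the scene. Friction and masses are not known exactly. Their poses are not given: they have to be found in the camera images.
- stand: Grey steel tilt stand that carries the open box; fixed. 190 mm long (x), 305 mm wide (y) with its tray. Origin on the bench under the middle of the box's floor; z up, x away from the robot at yaw 0. The box takes one row of four things along y with about 3 mm to spare in all and 5 mm across x; they stand 37 to 61 mm out of it and lean on its low wall or stay where they are put.
- packbox: Open cardboard box held in the stand, tipped 28 degrees to its -x side, so its mouth faces up and towards the robot. Inside 65 (x) by 281 (y) mm, 55 mm deep, walls 5 mm; outside with the tray's lips 86 by 305 mm. Origin: centre of the inner floor, 64 mm above the bench; z points out of the mouth square to the floor, y along the box's length (level), +x to the raised long wall.
- small_carton: Small plain cardboard carton, 60 (x) by 56 (y) by 98 (z) mm, about 0.35 kg, that already stands loose on the floor of the box, anywhere along its length, square with the box (60 mm across the box). Origin: centre of its underside, z along its 98 mm.
- long_carton: Long plain cardboard carton, 60 (x) by 96 (y) by 92 (z) mm, about 0.5 kg, standing on the bench. Origin: centre of its underside, z up.
- tall_carton: Tall plain cardboard carton, 60 (x) by 66 (y) by 116 (z) mm, about 0.45 kg, standing on the bench. Origin: centre of its underside, z up.
- jar: Round plastic screw-top jar, 60 mm across and 105 mm high, about 0.4 kg, standing on the bench; its black cap, the top 37 mm, is 58 mm across. Origin: centre of its underside, z up.
- dial_gauge: Steel pressure gauge, 100 mm dial lying face up, 42 mm thick, with a brass stem reaching 92 mm from the dial's centre along its -x; to be left alone. Origin under the dial's centre.
- adapter: Stainless port adapter, 36 mm across, 64 mm high, standing; to be left alone. Origin at the centre of its underside.
- flat_carton: Flat cardboard carton 80 (x) by 120 (y) by 34 (z) mm lying on the bench; not for this box, to be left alone. Origin at the centre of its underside.
- wrench: Open-ended wrench 170 mm long lying along its x; to be left alone.
- tape_roll: Roll of packing tape 96 mm across, 48 mm high, lying flat; to be left alone. Origin at the centre of its underside.
- washer_pot: Small steel pot 56 mm across, 40 mm high; to be left alone. Origin at the centre of its underside.

How it is judged:
At the end, for the whole second after the job is handed in: Small carton, long carton, tall carton and jar all stand in the box on the tilt stand: underside within 4 mm of the box's floor, their upright axis within 0.08 rad (4.6 degrees) of the box's, within the four walls (3 mm measuring allowance), at rest and released (z of small_carton in the frame of packbox between -0.003 and 0.004 m and x of small_carton in the frame of packbox between -0.007 and 0.007 m and y of small_carton in the frame of packbox between -0.1155 and 0.1155 m and angle between the z axis of each of small_carton, long_carton, tall_carton, jar and the z axis of packbox, either way round below 0.08 rad and linear speed of each of small_carton, long_carton, tall_carton, jar below 0.02 m/s and z of long_carton in the frame of packbox between -0.003 and 0.004 m and x of long_carton in the frame of packbox between -0.007 and 0.007 m and y of long_carton in the frame of packbox between -0.0955 and 0.0955 m and z of tall_carton in the frame of packbox between -0.003 and 0.004 m and x of tall_carton in the frame of packbox between -0.007 and 0.007 m and y of tall_carton in the frame of packbox between -0.1105 and 0.1105 m and z of jar in the frame of packbox between -0.003 and 0.004 m and x of jar in the frame of packbox between -0.007 and 0.007 m and y of jar in the frame of packbox between -0.1135 and 0.1135 m); the robot touches nothing.
It fails at once if one of the four packed things is dropped (falls or slides faster than 0.5 m/s while the fingers do not hold it) ((linear speed of small_carton above 0.5 m/s and contact force between the fingers and small_carton below 0.05 N) or (linear speed of long_carton above 0.5 m/s and contact force between the fingers and long_carton below 0.05 N) or (linear speed of tall_carton above 0.5 m/s and contact force between the fingers and tall_carton below 0.05 N) or (linear speed of jar above 0.5 m/s and contact force between the fingers and jar below 0.05 N)).
It fails at once if one of the other things on the bench is moved more than 40 mm (distance of any of dial_gauge, adapter, flat_carton, wrench, tape_roll, washer_pot from where it was at the start of the episode above 0.04 m).
It also fails if it takes over 72 s, if anything falls off the work surface, if the arm or the gripper's body presses on something with over 40 N, if the wrist force passes 120 N, or if a joint passes its speed limit or range.

## Working session

There is one attempt and no reset: what is moved stays moved. The work goes in short steps, Python scripts to look and compute and a tool call to move; the robot and the scene stay as the last step left them, time stands still between calls to the robot, and variables do not carry over. Pictures are saved under pics/ and viewed, at most 10 in all, crops included, and the job is handed in when it is done.

Besides the shell and the picture viewer there is one more tool, called after "Request:" by a JSON object that holds its "op" and its "data". move_arm: Moves the arm, as the interface text tells. Its arguments: {"type":"object","properties":{"steps":{"type":"array","items":{"type":"object","properties":{"ax":{"type":"number"},"ay":{"type":"number"},"az":{"type":"number"},"x":{"type":"number"},"y":{"type":"number"},"z":{"type":"number"},"grip":{"type":"number"}}}},"newtons":{"type":"number"}},"required":["steps"]}

```bash
ls; mkdir -p pics
python3 - <<'E'
from rig import ctrl
import cv2,numpy as np
s=ctrl.get_state();print({k:np.round(v,3).tolist() for k,v in s.items()})
for n in("scene","top"):
    c=ctrl.capture(n);cv2.imwrite(f"pics/{n}0.png",c["color"][:,:,::-1]);print(n,c["fx"],c["fy"],c["cx"],c["cy"],np.round(c["extrinsics"],4).tolist())
E
```

```text
pics
{'clock': 0.0, 'joint_positions': [-1.282, 0.3, 1.522, 0.0, 1.321, -0.067], 'qvel': [0.002, 0.001, -0.0, -0.0, 0.003, -0.001], 'tau': [0.0, -54.35, -36.179, -0.0, 0.004, -0.0], 'eef_pos': [0.192, -0.515, 0.215], 'tcp_rot': [-3.091, -0.556, 0.0], 'contact_force': [-0.05, -0.134, -0.177], 'ft_torque': [-0.013, 0.045, 0.022], 'grip_force': 0.0, 'width': 0.085}
scene 461.117620266402 461.117620266402 319.5462341618596 195.93119189412414 [[0.8743, 0.3733, -0.3101, 0.9622], [0.485, -0.6468, 0.5886, -0.8303], [0.0191, -0.665, -0.7466, 0.985], [0.0, 0.0, 0.0, 1.0]]
top 449.03313167975455 449.03313167975455 320.2932747055596 206.6669418363342 [[0.0246, -0.9986, 0.0461, 0.5041], [-0.9995, -0.0237, 0.0199, -0.1189], [-0.0188, -0.0465, -0.9987, 1.2261], [0.0, 0.0, 0.0, 1.0]]
```

View pics/scene0.png

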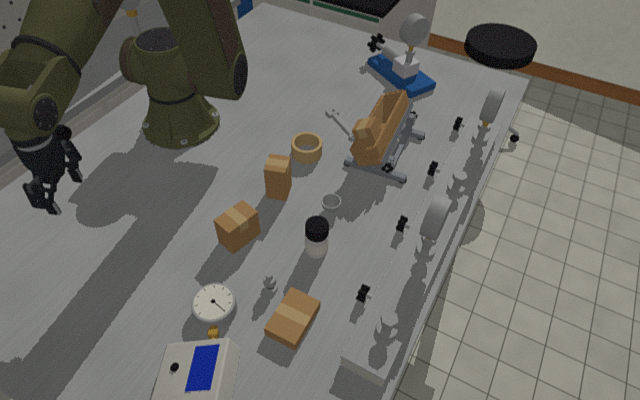

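View pics/top0.png

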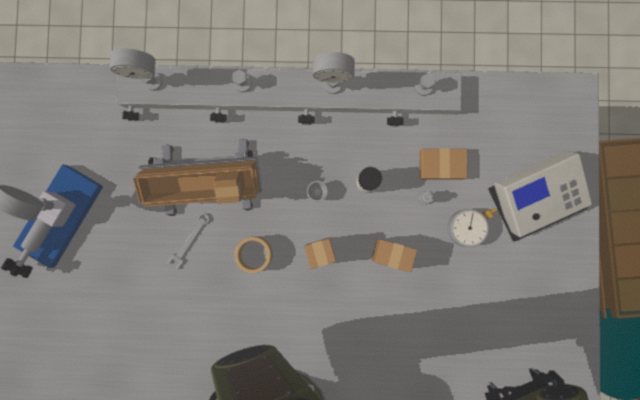

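Run:
```python
import cv2,numpy as np
t=cv2.imread("pics/top0.png");s=cv2.imread("pics/scene0.png")
a=cv2.resize(t[140:220,125:265],None,fx=5.7,fy=5.7,interpolation=cv2.INTER_CUBIC)[:,:800]
b=cv2.resize(t[150:280,290:480],None,fx=4,fy=4,interpolation=cv2.INTER_CUBIC)
cv2.imwrite("pics/a.png",a);cv2.imwrite("pics/b.png",b[:600])
c=cv2.resize(s[80:270,200:430],None,fx=3.15,fy=3.15,interpolation=cv2.INTER_CUBIC);cv2.imwrite("pics/c.png",c)
```

```text
(no output)
```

View pics/a.png

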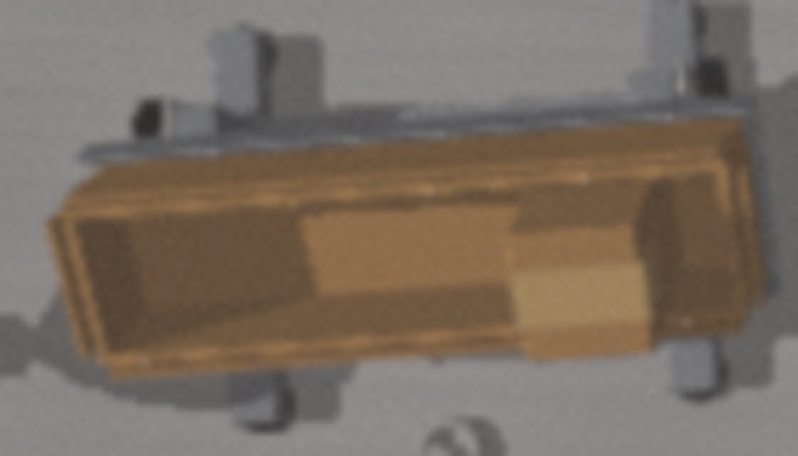

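View pics/b.png

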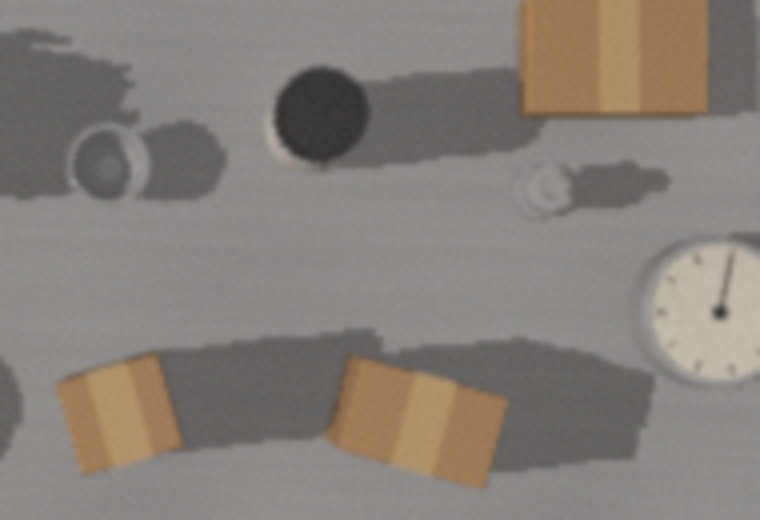

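View pics/c.png

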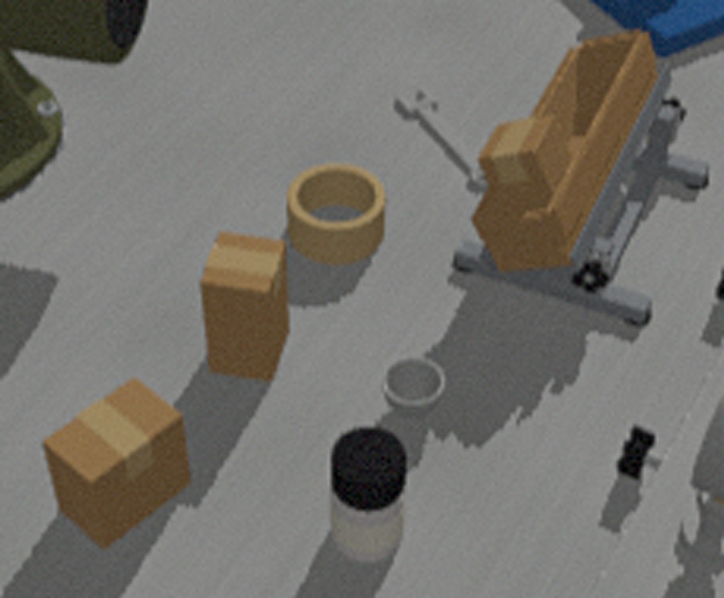

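Crop a: the box's inner rim corners are at about (75,217), (101,353), (722,166), (745,326) and the small carton's top at (512–650, 225–358). Crop b: the tall carton's top is around (119,413), the long carton's around (418,420), and the jar cap is centred at (322,114). Crop c shows the same layout.

```bash
cat > h.py <<'E'
import numpy as np
from scipy.spatial.transform import Rotation as R
from rig import ctrl
CAM={"top":(449.033,320.293,206.667,np.array([[0.0246,-0.9986,0.0461,0.5041],[-0.9995,-0.0237,0.0199,-0.1189],[-0.0188,-0.0465,-0.9987,1.2261]])),
"scene":(461.1176,319.546,195.931,np.array([[0.8743,0.3733,-0.3101,0.9622],[0.485,-0.6468,0.5886,-0.8303],[0.0191,-0.665,-0.7466,0.985]]))}
def ray(cam,p,z):
    f,cx,cy,E=CAM[cam];d=E[:,:3]@np.array([(p[0]-cx)/f,(p[1]-cy)/f,1]);o=E[:,3]
    return o+d*(z-o[2])/d[2]
def proj(cam,P):
    f,cx,cy,E=CAM[cam];q=E[:,:3].T@(np.asarray(P)-E[:,3]);return q[:2]/q[2]*f+[cx,cy]
T=np.radians(28)
def boxR(yaw): return R.from_euler("z",yaw)*R.from_euler("y",-T)
E
python3 - <<'E'
from h import *
ca=lambda u,v:((u+.5)/5.7-.5+125,(v+.5)/5.7-.5+140)
cb=lambda u,v:((u+.5)/4-.5+290,(v+.5)/4-.5+150)
cc=lambda u,v:((u+.5)/3.15-.5+200,(v+.5)/3.15-.5+80)
# box inner rim
S,C=np.sin(T),np.cos(T)
zl=.064-.0325*S+.055*C; zh=.064+.0325*S+.055*C
HL,LL,HR,LR=[ray("top",ca(*p),z) for p,z in (((75,217),zh),((101,353),zl),((722,166),zh),((745,326),zl))]
print("rim",[np.round(p,4).tolist() for p in(HL,LL,HR,LR)],"len",np.linalg.norm(HL-HR),np.linalg.norm(LL-LR),"w",np.linalg.norm(HL-LL),np.linalg.norm(HR-LR))
d=(HL-HR)+(LL-LR);yaw=np.arctan2(-d[0],d[1]);B=boxR(yaw)
m=(HL+LL+HR+LR)/4;o=m-B.apply([0,0,.055]);print("box yaw",np.degrees(yaw),"origin",o.round(4))
for p in ((-.0325,-.1405,.055),(-.0325,.1405,.055),(.0325,.1405,.055)):
    q=proj("scene",o+B.apply(p));print("scene crop",p,((q+.5-[200,80])*3.15).round())
# small carton top
for u,v,bx in((512,228,.03),(632,225,.03),(650,355,-.03),(522,358,-.03)):
    z=.064+bx*S+.098*C;print("small",((B.inv().apply(ray("top",ca(u,v),z)-o))*1e3).round(1))
for n,z,cs in(("tall",.116,((57,382),(155,352),(182,445),(82,474))),("long",.092,((350,355),(507,400),(485,488),(334,437)))):
    P=np.array([ray("top",cb(*c),z) for c in cs]);print(n,P.mean(0).round(4),[np.linalg.norm(P[i]-P[i-1]).round(4) for i in range(4)])
    e=P[0]-P[1]+P[3]-P[2];y=np.arctan2(-e[0],e[1]);print(" yaw",np.degrees(y))
    c=P.mean(0);print(" scene crop of corners",[((proj("scene",p)+.5-[200,80])*3.15).round().tolist() for p in P])
j=ray("top",cb(322,114),.105);print("jar",j.round(4),"r",47/4/449*1.12,((proj("scene",j)+.5-[200,80])*3.15).round())
E
```

```text
rim [[0.6159, 0.3566, 0.1278], [0.5586, 0.3555, 0.0973], [0.6444, 0.0755, 0.1278], [0.5773, 0.0684, 0.0973]] len 0.28251276983703677 0.28766595223972913 w 0.0649933008782383 0.07406973979874128
box yaw 4.752044110023712 origin [0.6248 0.2161 0.064 ]
scene crop (-0.0325, -0.1405, 0.055) [476. 217.]
scene crop (-0.0325, 0.1405, 0.055) [577.  49.]
scene crop (0.0325, 0.1405, 0.055) [636.  38.]
small [ 31.4 -58.6  97.3]
small [  29.8 -108.9   98.1]
small [ -30.1 -108.2   98.1]
small [-28.4 -53.2  97.1]
tall [ 0.4412 -0.0973  0.116 ] [np.float64(0.0585), np.float64(0.0632), np.float64(0.0594), np.float64(0.0641)]
 yaw 17.998493046635087
 scene crop of corners [[284.0, 241.0], [267.0, 292.0], [198.0, 281.0], [219.0, 230.0]]
long [ 0.4405 -0.285   0.092 ] [np.float64(0.0524), np.float64(0.102), np.float64(0.0567), np.float64(0.0993)]
 yaw -15.863878239033731
 scene crop of corners [[187.0, 408.0], [87.0, 480.0], [40.0, 441.0], [141.0, 376.0]]
jar [ 0.6303 -0.2195  0.105 ] r 0.029309576837416484 [364. 453.]
```

```bash
cat >> h.py <<'E'
BO=np.array([.6248,.2161,.064]);BY=np.radians(4.75);FL=np.array([[0,1,0],[1,0,0],[0,0,-1.]])
def boxpose(x,y,z,yaw=BY): B=boxR(yaw);return BO+B.apply(np.array([x,y,z])/1e3),R.from_matrix(B.as_matrix()@FL)
def benchpose(x,y,z,yawdeg): return np.array([x,y,z]),R.from_matrix(R.from_euler("z",yawdeg,degrees=True).as_matrix()@FL)
def cur():
    s=ctrl.get_state();return s,np.array(s["eef_pos"]),R.from_rotvec(s["tcp_rot"])
def go(*targets):
    s,p,r=cur()
    for q,o in targets: print("xyz",(r.inv().apply(q-p)*1e3).round(1),"a",(r.inv()*o).as_rotvec().round(4))
def inbox():
    s,p,r=cur();B=boxR(BY);e=(B.inv()*r).as_matrix()
    print("t",round(s["clock"],2),"box tcp",(B.inv().apply(p-BO)*1e3).round(1),"err deg",np.degrees(R.from_matrix(e@FL.T).as_rotvec()).round(2),"F box",B.inv().apply(s["contact_force"]).round(1),"w",round(s["width"]*1e3,1),"grip",round(s["grip_force"],1))
E
python3 - <<'E'
from h import *
go(boxpose(0,-82,150),boxpose(0,-82,70))
E
```

```text
xyz [ 571.  -474.7   19.1] a [-0.4184  0.316  -1.2707]
xyz [ 607.1 -464.5   89.7] a [-0.4184  0.316  -1.2707]
```

Request:
{"op": "move_arm", "data": {"steps": [{"x":0,"y":0,"z":-60,"grip":85},{"x":571,"y":-475,"z":-80,"ax":-0.418,"ay":0.316,"az":-1.271},{"x":571,"y":-475,"z":-80,"ax":-0.418,"ay":0.316,"az":-1.271},{"x":571,"y":-475,"z":-80,"ax":-0.418,"ay":0.316,"az":-1.271},{"x":571,"y":-475,"z":-80,"ax":-0.418,"ay":0.316,"az":-1.271},{"x":571,"y":-475,"z":-80,"ax":-0.418,"ay":0.316,"az":-1.271},{"x":571,"y":-475,"z":-80,"ax":-0.418,"ay":0.316,"az":-1.271},{"x":571,"y":-475,"z":-80,"ax":-0.418,"ay":0.316,"az":-1.271},{"x":571,"y":-475,"z":-80,"ax":-0.418,"ay":0.316,"az":-1.271},{"x":571,"y":-475,"z":-80,"ax":-0.418,"ay":0.316,"az":-1.271}]}}

```text
$.steps[0]: bad value
```

Run:
```python
from h import *
inbox();go(boxpose(0,-82,150),boxpose(0,-82,70))
```

```text
t 0.1 box tcp [-363.8 -693.   364.4] err deg [-18.1   23.97 -72.8 ] F box [0.5 0.5 0.1] w 85.3 grip 0.0
xyz [ 571.  -474.7   19.1] a [-0.4184  0.316  -1.2707]
xyz [ 607.1 -464.5   89.7] a [-0.4184  0.316  -1.2707]
```

Request:
{"op": "move_arm", "data": {"steps": [{"ax":0,"ay":0,"az":0,"x":0,"y":0,"z":-60,"grip":85},{"ax":-0.418,"ay":0.316,"az":-1.271,"x":571,"y":-475,"z":-80,"grip":85},{"ax":-0.418,"ay":0.316,"az":-1.271,"x":571,"y":-475,"z":-80,"grip":85},{"ax":-0.418,"ay":0.316,"az":-1.271,"x":571,"y":-475,"z":-80,"grip":85},{"ax":-0.418,"ay":0.316,"az":-1.271,"x":571,"y":-475,"z":-80,"grip":85},{"ax":-0.418,"ay":0.316,"az":-1.271,"x":571,"y":-475,"z":-80,"grip":85},{"ax":-0.418,"ay":0.316,"az":-1.271,"x":571,"y":-475,"z":-80,"grip":85},{"ax":-0.418,"ay":0.316,"az":-1.271,"x":571,"y":-475,"z":-80,"grip":85},{"ax":-0.418,"ay":0.316,"az":-1.271,"x":571,"y":-475,"z":-80,"grip":85},{"ax":-0.418,"ay":0.316,"az":-1.271,"x":571,"y":-475,"z":-80,"grip":85}], "newtons": 40}}

```text
clock: 0.93
eef_pos: [0.3784, -0.1888, 0.2767]
tcp_rot: [2.149, 1.841, 0.434]
contact_force: [1.3, -0.3, -0.6]
width: 0.085
grip_force: 0.0
```

Run:
```python
from h import *
inbox();go(boxpose(0,-82,150),boxpose(0,-82,70))
```

```text
t 0.93 box tcp [-146.6 -383.1  318.8] err deg [ -3.26   4.23 -12.89] F box [ 0.9 -0.4 -1.1] w 85.0 grip 0.0
xyz [336.3  86.1 141.9] a [-0.0737  0.0569 -0.225 ]
xyz [341.4  91.4 221.6] a [-0.0737  0.0569 -0.225 ]
```

Request:
{"op": "move_arm", "data": {"steps": [{"ax":-0.074,"ay":0.057,"az":-0.225,"x":336,"y":86,"z":130,"grip":85},{"ax":-0.074,"ay":0.057,"az":-0.225,"x":336,"y":86,"z":130,"grip":85},{"ax":-0.074,"ay":0.057,"az":-0.225,"x":336,"y":86,"z":130,"grip":85},{"ax":-0.074,"ay":0.057,"az":-0.225,"x":336,"y":86,"z":130,"grip":85},{"ax":-0.074,"ay":0.057,"az":-0.225,"x":336,"y":86,"z":130,"grip":85},{"ax":-0.074,"ay":0.057,"az":-0.225,"x":336,"y":86,"z":130,"grip":85},{"ax":-0.074,"ay":0.057,"az":-0.225,"x":336,"y":86,"z":130,"grip":85},{"ax":-0.074,"ay":0.057,"az":-0.225,"x":336,"y":86,"z":130,"grip":85},{"ax":-0.074,"ay":0.057,"az":-0.225,"x":336,"y":86,"z":130,"grip":85},{"ax":-0.074,"ay":0.057,"az":-0.225,"x":336,"y":86,"z":130,"grip":85}]}}

```text
clock: 1.77
eef_pos: [0.5587, 0.1302, 0.2049]
tcp_rot: [1.878, 2.037, 0.505]
contact_force: [0.5, -0.8, -0.7]
width: 0.0846
grip_force: 0.0
```

Run:
```python
from h import *
import cv2
inbox();go(boxpose(0,-82,150),boxpose(0,-82,70))
c=ctrl.capture("scene")["color"][60:200,320:450,::-1];d=ctrl.capture("top")["color"][140:235,120:280,::-1]
cv2.imwrite("pics/d.png",np.hstack([cv2.resize(c,(390,420)),cv2.resize(d,(400,420),interpolation=cv2.INTER_CUBIC)]))
```

```text
t 1.77 box tcp [  1.6 -80.1 158.6] err deg [ 0.05  0.26 -0.11] F box [ 0.  -0.9 -0.9] w 84.6 grip 0.0
xyz [-1.9 -1.6  8.7] a [-0.0046 -0.0009 -0.0019]
xyz [-1.9 -1.2 88.7] a [-0.0046 -0.0009 -0.0019]
```

View pics/d.png

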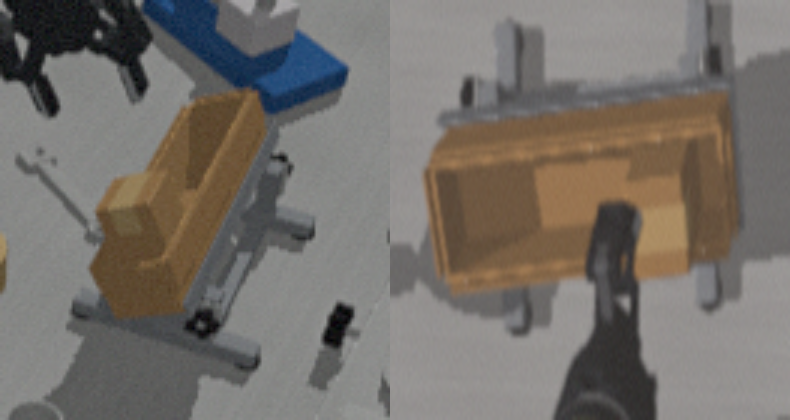

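The picture shows the gripper above the small carton. In the top view the finger is near column 209, left of where I expect it. I'll check the projection of the tips before descending.

Run:
```python
from h import *
s,p,r=cur();print(s["joint_positions"],r.as_matrix().round(2).tolist())
for n in("scene","top"):
    for o in((0,0,8),(0,45,0),(0,-45,0),(0,0,-80)): print(n,o,proj(n,p+r.apply(np.array(o)/1e3)).round(1))
    print("small top ctr",proj(n,boxpose(0,-82,98)[0]))
```

```text
[ 0.18017946  0.11992569  1.83532774 -0.07025775  0.70499316  0.14288526] [[-0.08, 0.88, 0.46], [1.0, 0.07, 0.04], [0.0, 0.47, -0.88]]
scene (0, 0, 8) [355.2 106.9]
scene (0, 45, 0) [368.4 102.1]
scene (0, -45, 0) [340.4 106.7]
scene (0, 0, -80) [343.1  79.1]
small top ctr [362.27105043 122.77075178]
top (0, 0, 8) [222.5 200.2]
top (0, 45, 0) [218.8 183.4]
top (0, -45, 0) [224.7 219.2]
top (0, 0, -80) [214.8 217.2]
small top ctr [226.11684134 191.14877454]
```

Run:
```python
from h import *
import cv2
s,p,r=cur();inbox();out=[]
for n,(u,v) in(("scene",(300,30)),("top",(170,150))):
    im=cv2.resize(np.ascontiguousarray(ctrl.capture(n)["color"][v:v+110,u:u+90,::-1]),None,fx=4.4,fy=4.4,interpolation=cv2.INTER_CUBIC)
    for o,c in(((0,0,8),(0,0,255)),((0,42.5,-5),(0,255,0)),((0,-42.5,-5),(255,0,0)),((0,0,-65),(0,255,255))):
        q=(proj(n,p+r.apply(np.array(o)/1e3))+.5-[u,v])*4.4;cv2.circle(im,tuple(int(a) for a in q),4,c,-1)
    out.append(im)
cv2.imwrite("pics/e.png",np.hstack(out)[:600])
```

```text
t 1.87 box tcp [  0.8 -83.5 160.4] err deg [-0.01  0.24 -0.18] F box [-0.8  0.6  0.2] w 84.9 grip 0.0
```

View pics/e.png

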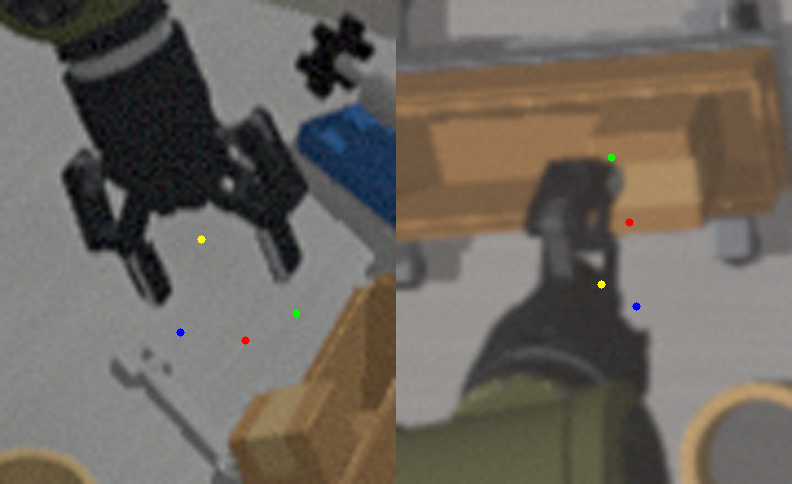

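The tips appear about 5–7 px from where the reported TCP projects. I'll check the same thing against the start picture.

Run:
```python
from h import *
import cv2
p=np.array([.192,-.5155,.215]);r=R.from_rotvec([-3.091,-.556,0])
# triangulate currently seen tips: scene crop e -> px, top crop
def tri(a,b):
    A=[];y=[]
    for cam,q in(("scene",a),("top",b)):
        f,cx,cy,E=CAM[cam];d=E[:,:3]@np.array([(q[0]-cx)/f,(q[1]-cy)/f,1]);d/=np.linalg.norm(d);M=np.eye(3)-np.outer(d,d);A.append(M);y.append(M@E[:,3])
    A=np.vstack(A);y=np.hstack(y);x=np.linalg.lstsq(A,y,rcond=None)[0];return x,np.linalg.norm(A@x-y)
es=lambda u,v:((u+.5)/4.4-.5+300,(v+.5)/4.4-.5+30)
et=lambda u,v:((u-396+.5)/4.4-.5+170,(v+.5)/4.4-.5+150)
x,e=tri(es(285,278),et(600,190));s,pc,rc=cur();print(x,e,"in tool",rc.inv().apply(x-pc)*1e3)
x,e=tri(es(285,278),et(580,165));print(x,e,"in tool",rc.inv().apply(x-pc)*1e3)
u,v=20,110
im=cv2.resize(np.ascontiguousarray(cv2.imread("pics/scene0.png")[v:v+110,u:u+90]),None,fx=4.4,fy=4.4,interpolation=cv2.INTER_CUBIC)
for n,im0,(u,v) in(("scene","scene0",(20,110)),("top","top0",(470,330))):
    im=cv2.resize(np.ascontiguousarray(cv2.imread(f"pics/{im0}.png")[v:v+110,u:u+90]),(396,484),interpolation=cv2.INTER_CUBIC) if n=="scene" else cv2.resize(np.ascontiguousarray(cv2.imread(f"pics/{im0}.png")[v:400,u:u+90]),None,fx=4.4,fy=4.4,interpolation=cv2.INTER_CUBIC)
    for o,c in(((0,0,8),(0,0,255)),((0,42.5,-5),(0,255,0)),((0,-42.5,-5),(255,0,0)),((0,0,-65),(0,255,255))):
        q=(proj(n,p+r.apply(np.array(o)/1e3))+.5-[u,v])*4.4;cv2.circle(im,tuple(int(a) for a in q),4,c,-1)
    im=cv2.copyMakeBorder(im,0,484-im.shape[0],0,0,cv2.BORDER_CONSTANT)
    if n=="scene":a=im
    else:cv2.imwrite("pics/f.png",np.hstack([a,im]))
```

```text
[0.57761921 0.13221805 0.24782969] 0.005412665796450798 in tool [  5.62676274  37.39065238 -26.25482903]
[0.58318581 0.13867891 0.24726892] 0.0055798076083661075 in tool [ 11.63672917  42.47282711 -22.9237483 ]
```

View pics/f.png

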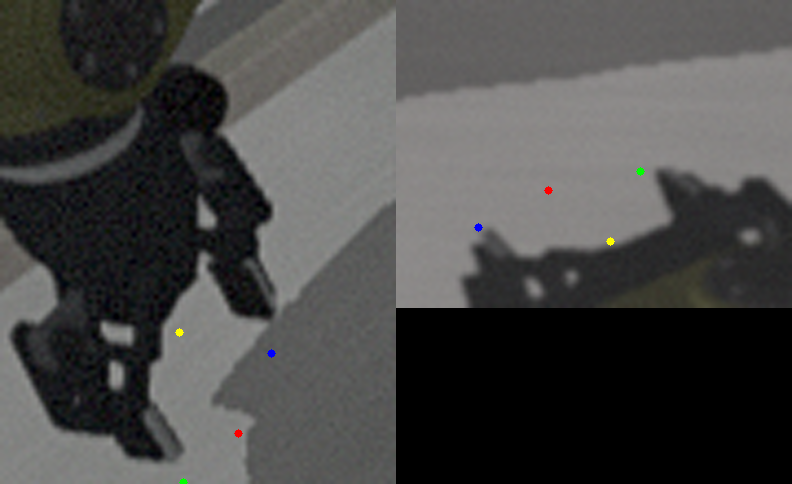

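The start picture shows the same offset: the open tips sit roughly 20 mm farther back along the tool than I assumed, and sideways they agree. That only makes the grip shallower, so I'll descend and grip the small carton.

Request:
{"op": "move_arm", "data": {"steps": [{"ax":0,"ay":0,"az":0,"x":0,"y":-1,"z":30,"grip":85},{"ax":0,"ay":0,"az":0,"x":0,"y":-1,"z":60,"grip":85},{"ax":0,"ay":0,"az":0,"x":0,"y":-1,"z":80,"grip":85},{"ax":0,"ay":0,"az":0,"x":0,"y":-1,"z":90,"grip":85},{"ax":0,"ay":0,"az":0,"x":0,"y":-1,"z":90,"grip":50},{"ax":0,"ay":0,"az":0,"x":0,"y":-1,"z":90,"grip":50},{"ax":0,"ay":0,"az":0,"x":0,"y":-1,"z":90,"grip":50},{"ax":0,"ay":0,"az":0,"x":0,"y":-1,"z":90,"grip":50},{"ax":0,"ay":0,"az":0,"x":0,"y":-1,"z":90,"grip":50},{"ax":0,"ay":0,"az":0,"x":0,"y":-1,"z":90,"grip":50}], "newtons": 40}}

```text
clock: 2.8
eef_pos: [0.5986, 0.1287, 0.1287]
tcp_rot: [1.88, 2.031, 0.507]
contact_force: [-8.5, -3.6, 6.3]
width: 0.058
grip_force: 43.4
```

Run:
```python
from h import *
import cv2
inbox();s,p,r=cur();out=[]
for n,(u,v) in(("scene",(320,60)),("top",(180,140))):
    im=cv2.resize(np.ascontiguousarray(ctrl.capture(n)["color"][v:v+110,u:u+90,::-1]),None,fx=4.4,fy=4.4,interpolation=cv2.INTER_CUBIC)
    for o,c in(((0,0,8),(0,0,255)),((0,30,8),(0,255,0)),((0,-30,8),(255,0,0))):
        q=(proj(n,p+r.apply(np.array(o)/1e3))+.5-[u,v])*4.4;cv2.circle(im,tuple(int(a) for a in q),3,c,-1)
    out.append(im)
cv2.imwrite("pics/g.png",np.hstack(out))
```

```text
t 2.8 box tcp [  0.9 -84.9  72.8] err deg [-0.07  0.04 -0.31] F box [-4.8 -2.9  9.7] w 58.0 grip 43.4
```

View pics/g.png

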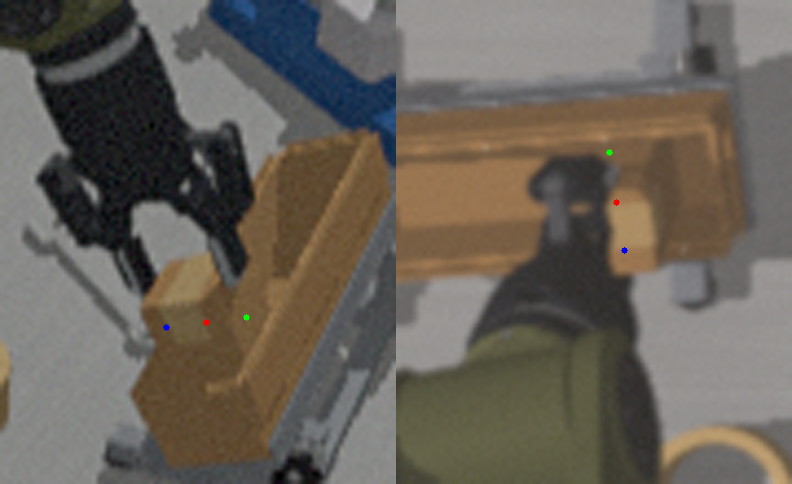

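The fingers hold only the +y half of the small carton's top, with tips near box z 80. The real tool therefore sits about 10 mm to +x and 15 mm back along the tool from its reading. I'll regrip centred and deeper.

Request:
{"op": "move_arm", "data": {"steps": [{"ax":0,"ay":0,"az":0,"x":0,"y":0,"z":0,"grip":80},{"ax":0,"ay":0,"az":0,"x":0,"y":0,"z":0,"grip":80},{"ax":0,"ay":0,"az":0,"x":0,"y":0,"z":0,"grip":80},{"ax":0,"ay":0,"az":0,"x":-10,"y":0,"z":14,"grip":80},{"ax":0,"ay":0,"az":0,"x":-10,"y":0,"z":14,"grip":80},{"ax":0,"ay":0,"az":0,"x":-10,"y":0,"z":14,"grip":50},{"ax":0,"ay":0,"az":0,"x":-10,"y":0,"z":14,"grip":50},{"ax":0,"ay":0,"az":0,"x":-10,"y":0,"z":14,"grip":50},{"ax":0,"ay":0,"az":0,"x":-10,"y":0,"z":14,"grip":50},{"ax":0,"ay":0,"az":0,"x":-10,"y":0,"z":14,"grip":50}], "newtons": 30}}

```text
clock: 3.73
eef_pos: [0.6058, 0.1197, 0.1152]
tcp_rot: [1.88, 2.032, 0.506]
contact_force: [-5.5, -1.8, 4.5]
width: 0.0594
grip_force: 33.0
```

Run:
```python
from h import *
inbox()
```

```text
t 3.73 box tcp [  0.3 -94.5  57.8] err deg [-0.06  0.12 -0.29] F box [-2.9 -1.4  6.7] w 59.4 grip 33.0
```

Request:
{"op": "move_arm", "data": {"steps": [{"ax":0,"ay":0,"az":0,"x":-3,"y":0,"z":-1,"grip":50},{"ax":0,"ay":0,"az":0,"x":-8,"y":0,"z":-1,"grip":50},{"ax":0,"ay":0,"az":0,"x":-14,"y":0,"z":-1,"grip":50},{"ax":0,"ay":0,"az":0,"x":-20,"y":0,"z":-1,"grip":50},{"ax":0,"ay":0,"az":0,"x":-24,"y":0,"z":-1,"grip":50},{"ax":0,"ay":0,"az":0,"x":-26,"y":0,"z":-1,"grip":50},{"ax":0,"ay":0,"az":0,"x":-26,"y":0,"z":-1,"grip":50}]}}

```text
clock: 4.32
eef_pos: [0.608, 0.0929, 0.1159]
tcp_rot: [1.88, 2.03, 0.506]
contact_force: [5.1, -0.5, -3.4]
width: 0.0593
grip_force: 33.3
```

Run:
```python
from h import *
inbox()
```

```text
t 4.32 box tcp [   0.5 -121.4   58.5] err deg [-0.09  0.06 -0.33] F box [ 2.8 -0.9 -5.3] w 59.3 grip 33.3
```

Request:
{"op": "move_arm", "data": {"steps": [{"ax":0,"ay":0,"az":0,"x":-1.5,"y":0,"z":0,"grip":50},{"ax":0,"ay":0,"az":0,"x":-3,"y":0,"z":0,"grip":50},{"ax":0,"ay":0,"az":0,"x":-4,"y":0,"z":0,"grip":50},{"ax":0,"ay":0,"az":0,"x":-4,"y":0,"z":0,"grip":50}]}}

```text
clock: 4.65
eef_pos: [0.6082, 0.0898, 0.1159]
tcp_rot: [1.88, 2.031, 0.507]
contact_force: [5.0, 3.4, -2.3]
width: 0.0592
grip_force: 33.4
```

Run:
```python
from h import *
inbox()
```

```text
t 4.65 box tcp [   0.5 -124.5   58.5] err deg [-0.04  0.06 -0.29] F box [ 3.6  2.9 -4.5] w 59.2 grip 33.4
```

Request:
{"op": "move_arm", "data": {"steps": [{"ax":0,"ay":0,"az":0,"x":-1,"y":0,"z":0,"grip":50},{"ax":0,"ay":0,"az":0,"x":-2,"y":0,"z":0,"grip":50},{"ax":0,"ay":0,"az":0,"x":-2,"y":0,"z":0,"grip":50}]}}

```text
clock: 4.9
eef_pos: [0.6082, 0.0884, 0.116]
tcp_rot: [1.879, 2.032, 0.508]
contact_force: [1.9, 8.2, 0.9]
width: 0.0594
grip_force: 33.4
```

Run:
```python
from h import *
inbox()
```

```text
t 4.9 box tcp [   0.5 -125.9   58.7] err deg [-0.    0.07 -0.26] F box [ 2.7  8.  -0.4] w 59.4 grip 33.4
```

Request:
{"op": "move_arm", "data": {"steps": [{"ax":0,"ay":0,"az":0,"x":-1,"y":0,"z":0,"grip":50},{"ax":0,"ay":0,"az":0,"x":-2,"y":0,"z":0,"grip":50},{"ax":0,"ay":0,"az":0,"x":-2,"y":0,"z":0,"grip":50}]}}

```text
clock: 5.15
eef_pos: [0.6083, 0.0865, 0.1161]
tcp_rot: [1.879, 2.032, 0.508]
contact_force: [0.0, 8.5, 1.7]
width: 0.0591
grip_force: 33.1
```

Run:
```python
from h import *
inbox()
```

```text
t 5.15 box tcp [   0.5 -127.8   58.8] err deg [ 0.    0.07 -0.26] F box [1.4 8.5 1.2] w 59.1 grip 33.1
```

Request:
{"op": "move_arm", "data": {"steps": [{"ax":0,"ay":0,"az":0,"x":2,"y":1.5,"z":0,"grip":50},{"ax":0,"ay":0,"az":0,"x":2,"y":2.5,"z":0,"grip":50},{"ax":0,"ay":0,"az":0,"x":2,"y":3,"z":0,"grip":50},{"ax":0,"ay":0,"az":0,"x":2,"y":3,"z":0,"grip":50}]}}

```text
clock: 5.48
eef_pos: [0.6099, 0.0878, 0.1164]
tcp_rot: [1.882, 2.033, 0.503]
contact_force: [-6.0, 1.5, 0.4]
width: 0.0594
grip_force: 33.9
```

Run:
```python
from h import *
inbox()
```

```text
t 5.48 box tcp [   2.1 -126.6   58.2] err deg [-0.06  0.27 -0.3 ] F box [-4.9  2.   3.1] w 59.4 grip 33.9
```

Request:
{"op": "move_arm", "data": {"steps": [{"ax":0,"ay":0,"az":0,"x":0,"y":-1.5,"z":0,"grip":50},{"ax":0,"ay":0,"az":0,"x":0,"y":-3,"z":0,"grip":50},{"ax":0,"ay":0,"az":0,"x":0,"y":-4.5,"z":0,"grip":50},{"ax":0,"ay":0,"az":0,"x":0,"y":-6,"z":0,"grip":50},{"ax":0,"ay":0,"az":0,"x":0,"y":-6,"z":0,"grip":50}]}}

```text
clock: 5.9
eef_pos: [0.6078, 0.0873, 0.1163]
tcp_rot: [1.876, 2.027, 0.513]
contact_force: [15.9, 1.7, -2.5]
width: 0.059
grip_force: 35.0
```

Run:
```python
from h import *
inbox()
```

```text
t 5.9 box tcp [   0.2 -126.9   59.1] err deg [-0.07 -0.31 -0.3 ] F box [12.9  0.4 -9.7] w 59.0 grip 35.0
```

Request:
{"op": "move_arm", "data": {"steps": [{"ax":0,"ay":0,"az":0,"x":0,"y":3,"z":1,"grip":50},{"ax":0,"ay":0,"az":0,"x":0,"y":3,"z":1,"grip":85},{"ax":0,"ay":0,"az":0,"x":0,"y":3,"z":1,"grip":85},{"ax":0,"ay":0,"az":0,"x":0,"y":3,"z":1,"grip":85},{"ax":0,"ay":0,"az":0,"x":0,"y":3,"z":-15,"grip":85},{"ax":0,"ay":0,"az":0,"x":0,"y":3,"z":-45,"grip":85},{"ax":0,"ay":0,"az":0,"x":0,"y":3,"z":-85,"grip":85},{"ax":0,"ay":0,"az":0,"x":0,"y":3,"z":-125,"grip":85},{"ax":0,"ay":0,"az":0,"x":0,"y":3,"z":-125,"grip":85}]}}

```text
clock: 6.65
eef_pos: [0.5498, 0.083, 0.2335]
tcp_rot: [1.874, 2.026, 0.515]
contact_force: [0.2, -0.9, 2.1]
width: 0.0848
grip_force: 0.0
```

Run:
```python
from h import *
import cv2
inbox()
P=R.from_euler("z",-15.9,degrees=True).apply([0,-.008,0])+[.4405,-.285,0]
go(benchpose(P[0],P[1],.19,-15.9),benchpose(P[0],P[1],.06,-15.9))
ctrl.get_state()
for n in("scene","top"): cv2.imwrite(f"pics/{n}1.png",ctrl.capture(n)["color"][:,:,::-1])
# small carton end measured: tape/top colour difference vs start
a=cv2.imread("pics/top1.png");
print("top row 190 cols:",[tuple(int(x) for x in a[192,c]) for c in range(218,258,2)])
```

```text
t 6.65 box tcp [   3.8 -126.4  189.9] err deg [-0.05 -0.44 -0.29] F box [ 1.1 -0.9  1.8] w 84.8 grip 0.0
xyz [-365.9 -143.8  -29.1] a [ 0.4908 -0.0898  0.3477]
xyz [-366.2 -205.8   85.2] a [ 0.4908 -0.0898  0.3477]
top row 190 cols: [(64, 90, 117), (65, 88, 114), (55, 58, 64), (49, 50, 51), (53, 53, 56), (59, 57, 60), (56, 55, 58), (52, 55, 54), (46, 47, 49), (69, 71, 71), (92, 102, 111), (98, 137, 164), (100, 141, 170), (99, 138, 167), (101, 140, 170), (97, 137, 166), (69, 95, 112), (58, 76, 94), (61, 84, 107), (61, 79, 96)]
```

Request:
{"op": "move_arm", "data": {"steps": [{"ax":0.491,"ay":-0.09,"az":0.348,"x":-366,"y":-144,"z":-29,"grip":85},{"ax":0.491,"ay":-0.09,"az":0.348,"x":-366,"y":-144,"z":-29,"grip":85},{"ax":0.491,"ay":-0.09,"az":0.348,"x":-366,"y":-144,"z":-29,"grip":85},{"ax":0.491,"ay":-0.09,"az":0.348,"x":-366,"y":-144,"z":-29,"grip":85},{"ax":0.491,"ay":-0.09,"az":0.348,"x":-366,"y":-144,"z":-29,"grip":85},{"ax":0.491,"ay":-0.09,"az":0.348,"x":-366,"y":-144,"z":-29,"grip":85},{"ax":0.491,"ay":-0.09,"az":0.348,"x":-366,"y":-144,"z":-29,"grip":85},{"ax":0.491,"ay":-0.09,"az":0.348,"x":-366,"y":-144,"z":-29,"grip":85},{"ax":0.491,"ay":-0.09,"az":0.348,"x":-366,"y":-144,"z":-29,"grip":85},{"ax":0.491,"ay":-0.09,"az":0.348,"x":-366,"y":-144,"z":-29,"grip":85}]}}

```text
clock: 7.58
eef_pos: [0.4358, -0.2963, 0.1813]
tcp_rot: [-2.504, -1.884, 0.015]
contact_force: [-0.0, 1.5, -0.4]
width: 0.0848
grip_force: 0.0
```

Run:
```python
from h import *
import cv2
ctrl.capture("top")
P=R.from_euler("z",-15.9,degrees=True).apply([0,-.008,0])+[.4405,-.285,0]
go(benchpose(P[0],P[1],.19,-15.9),benchpose(P[0],P[1],.06,-15.9));print(cur()[1])
s,p,r=cur()
for n in("scene","top"):
    im=ctrl.capture(n)["color"].astype(int);m=(im.max(2)<45).astype(np.uint8)
    cv2.imwrite(f"pics/{n}2.png",im[:,:,::-1])
    for o in((0,42,0),(0,-42,0)):
        q=proj(n,p+r.apply(np.array(o)/1e3));u,v=q.astype(int);print(n,o,q.round(1));
        w=m[max(0,v-22):v+18,max(0,u-20):u+20];print("\n".join("".join(".#"[x] for x in row) for row in w[::2])) if n=="scene" else print("\n".join("".join(".#"[x] for x in row) for row in w[::2]))
```

```text
xyz [ 5.4  1.3 -9. ] a [-0.0129  0.003  -0.0044]
xyz [  5.8   3.  120.9] a [-0.0129  0.003  -0.0044]
[ 0.43539219 -0.29751614  0.18099401]
scene (0, 42, 0) [237.6 203.1]
.............###..############..........
..............#################.........
...............###############..........
................###########.............
...................######...............
...................######...............
...................######...............
...................####.................
........................................
........................................
........................................
........................................
........................................
........................................
........................................
........................................
........................................
........................................
........................................
........................................
scene (0, -42, 0) [215.6 183.5]
.........############################.#.
...........########################..
[... 1858 characters left out ...]
........
........................................
........................................
........................................
........................................
........................................
........................................
........................................
........................................
........................................
........................................
........................................
........................................
........................................
........................................[ WARN:0@0.828] global loadsave.cpp:1063 imwrite_ Unsupported depth image for selected encoder is fallbacked to CV_8U.
```

Request:
{"op": "move_arm", "data": {"steps": [{"ax":-0.013,"ay":0.003,"az":-0.004,"x":4,"y":3,"z":35,"grip":85},{"ax":-0.013,"ay":0.003,"az":-0.004,"x":4,"y":3,"z":70,"grip":85},{"ax":-0.013,"ay":0.003,"az":-0.004,"x":4,"y":3,"z":100,"grip":85},{"ax":-0.013,"ay":0.003,"az":-0.004,"x":4,"y":3,"z":120,"grip":85},{"ax":-0.013,"ay":0.003,"az":-0.004,"x":4,"y":3,"z":120,"grip":50},{"ax":-0.013,"ay":0.003,"az":-0.004,"x":4,"y":3,"z":120,"grip":50},{"ax":-0.013,"ay":0.003,"az":-0.004,"x":4,"y":3,"z":120,"grip":50},{"ax":-0.013,"ay":0.003,"az":-0.004,"x":4,"y":3,"z":120,"grip":50},{"ax":-0.013,"ay":0.003,"az":-0.004,"x":4,"y":3,"z":120,"grip":50}], "newtons": 60}}

```text
clock: 8.48
eef_pos: [0.4409, -0.29, 0.0646]
tcp_rot: [2.5, 1.895, 0.003]
contact_force: [-0.4, -0.3, -5.2]
width: 0.0582
grip_force: 65.0
```

Run:
```python
from h import *
s,p,r=cur();print(p,s["width"],s["grip_force"])
go(boxpose(2.5,-30,200),boxpose(2.5,-30,125))
```

```text
[ 0.44093174 -0.28995598  0.06458138] 0.05818980282357934 65.02463417793479
xyz [ 476.6  -34.4 -177.8] a [-0.4789  0.0889 -0.349 ]
xyz [ 489.    -1.7 -111.5] a [-0.4789  0.0889 -0.349 ]
```

Request:
{"op": "move_arm", "data": {"steps": [{"ax":0,"ay":0,"az":0,"x":0,"y":0,"z":-20,"grip":50},{"ax":0,"ay":0,"az":0,"x":0,"y":0,"z":-55,"grip":50},{"ax":0,"ay":0,"az":0,"x":0,"y":0,"z":-95,"grip":50},{"ax":0,"ay":0,"az":0,"x":0,"y":0,"z":-130,"grip":50},{"ax":0,"ay":0,"az":0,"x":0,"y":0,"z":-155,"grip":50},{"ax":0,"ay":0,"az":-0.1,"x":35,"y":0,"z":-170,"grip":50},{"ax":0,"ay":0,"az":-0.2,"x":75,"y":0,"z":-185,"grip":50},{"ax":-0.1,"ay":0.02,"az":-0.25,"x":115,"y":-5,"z":-190,"grip":50},{"ax":-0.2,"ay":0.04,"az":-0.3,"x":155,"y":-10,"z":-190,"grip":50},{"ax":-0.25,"ay":0.05,"az":-0.349,"x":195,"y":-15,"z":-190,"grip":50}]}}

```text
clock: 9.32
eef_pos: [0.4776, -0.0959, 0.2543]
tcp_rot: [2.003, 2.168, 0.29]
contact_force: [0.3, 0.2, -6.7]
width: 0.0577
grip_force: 68.0
```

Run:
```python
from h import *
s,p,r=cur();print(p,s["width"],s["grip_force"],s["contact_force"])
go(boxpose(2.5,-30,200),boxpose(2.5,-30,137))
```

```text
[ 0.47763938 -0.09593605  0.25434975] 0.05773747954786644 68.00261064141523 [ 0.32275123  0.2469308  -6.70244841]
xyz [269.   73.7  33.9] a [-0.2256 -0.0021 -0.0043]
xyz [268.9  87.7  95.3] a [-0.2256 -0.0021 -0.0043]
```

Request:
{"op": "move_arm", "data": {"steps": [{"ax":-0.08,"ay":0,"az":0,"x":40,"y":10,"z":5,"grip":50},{"ax":-0.15,"ay":0,"az":0,"x":80,"y":22,"z":10,"grip":50},{"ax":-0.2,"ay":0,"az":0,"x":120,"y":34,"z":15,"grip":50},{"ax":-0.226,"ay":-0.002,"az":-0.004,"x":160,"y":46,"z":20,"grip":50},{"ax":-0.226,"ay":-0.002,"az":-0.004,"x":200,"y":58,"z":25,"grip":50},{"ax":-0.226,"ay":-0.002,"az":-0.004,"x":240,"y":68,"z":30,"grip":50},{"ax":-0.226,"ay":-0.002,"az":-0.004,"x":269,"y":74,"z":34,"grip":50},{"ax":-0.226,"ay":-0.002,"az":-0.004,"x":269,"y":74,"z":34,"grip":50},{"ax":-0.226,"ay":-0.002,"az":-0.004,"x":269,"y":74,"z":34,"grip":50}]}}

```text
clock: 10.07
eef_pos: [0.5367, 0.178, 0.24]
tcp_rot: [1.877, 2.04, 0.501]
contact_force: [0.1, -1.3, -5.5]
width: 0.058
grip_force: 68.1
```

Run:
```python
from h import *
ctrl.capture("top");import cv2
cv2.imwrite("pics/top3.png",ctrl.capture("top")["color"][:,:,::-1]);cv2.imwrite("pics/scene3.png",ctrl.capture("scene")["color"][:,:,::-1])
inbox();go(boxpose(2.5,-30,200),boxpose(2.5,-30,137))
```

```text
t 10.22 box tcp [  2.9 -33.1 198.6] err deg [-0.08  0.34 -0.17] F box [-2.5 -0.6 -5.2] w 57.9 grip 68.1
xyz [ 3.1 -0.4 -1.4] a [-0.0059  0.0013 -0.003 ]
xyz [ 3.1 -0.  61.6] a [-0.0059  0.0013 -0.003 ]
```

Request:
{"op": "move_arm", "data": {"steps": [{"ax":-0.006,"ay":0.001,"az":-0.003,"x":5,"y":0,"z":30,"grip":50},{"ax":-0.006,"ay":0.001,"az":-0.003,"x":5,"y":0,"z":62,"grip":50},{"ax":-0.006,"ay":0.001,"az":-0.003,"x":2,"y":0,"z":62,"grip":50},{"ax":-0.006,"ay":0.001,"az":-0.003,"x":-1,"y":0,"z":62,"grip":50},{"ax":-0.006,"ay":0.001,"az":-0.003,"x":-4,"y":0,"z":62,"grip":50},{"ax":-0.006,"ay":0.001,"az":-0.003,"x":-7,"y":0,"z":62,"grip":50},{"ax":-0.006,"ay":0.001,"az":-0.003,"x":-7,"y":0,"z":62,"grip":50}]}}

```text
clock: 10.8
eef_pos: [0.5669, 0.1715, 0.1877]
tcp_rot: [1.872, 2.034, 0.512]
contact_force: [-0.1, 4.7, -7.0]
width: 0.0576
grip_force: 69.7
```

Run:
```python
from h import *
inbox()
```

```text
t 10.8 box tcp [  3.9 -39.6 138. ] err deg [ 0.05 -0.19 -0.01] F box [-3.   4.7 -6.3] w 57.6 grip 69.7
```

Request:
{"op": "move_arm", "data": {"steps": [{"ax":0,"ay":0,"az":0,"x":-1.5,"y":0,"z":0,"grip":50},{"ax":0,"ay":0,"az":0,"x":-3,"y":0,"z":0,"grip":50},{"ax":0,"ay":0,"az":0,"x":-4,"y":0,"z":0,"grip":50},{"ax":0,"ay":0,"az":0,"x":-4,"y":0,"z":0,"grip":50}]}}

```text
clock: 11.13
eef_pos: [0.5672, 0.1687, 0.1879]
tcp_rot: [1.871, 2.035, 0.513]
contact_force: [-3.5, 10.6, -2.7]
width: 0.0578
grip_force: 70.2
```

Run:
```python
from h import *
inbox()
```

```text
t 11.13 box tcp [  4.  -42.4 138.2] err deg [ 0.13 -0.22  0.  ] F box [-3.6 10.9 -1.1] w 57.8 grip 70.2
```

Request:
{"op": "move_arm", "data": {"steps": [{"ax":0,"ay":0.004,"az":0,"x":3,"y":-1.2,"z":0,"grip":50},{"ax":0,"ay":0.004,"az":0,"x":4.5,"y":-1.2,"z":4,"grip":50},{"ax":0,"ay":0.004,"az":0,"x":4.5,"y":-1.2,"z":10,"grip":50},{"ax":0,"ay":0.004,"az":0,"x":4.5,"y":-1.2,"z":16,"grip":50},{"ax":0,"ay":0.004,"az":0,"x":4.5,"y":-1.2,"z":22,"grip":50},{"ax":0,"ay":0.004,"az":0,"x":4.5,"y":-1.2,"z":28,"grip":50},{"ax":0,"ay":0.004,"az":0,"x":4.5,"y":-1.2,"z":28,"grip":50}]}}

```text
clock: 11.72
eef_pos: [0.5791, 0.1738, 0.1593]
tcp_rot: [1.873, 2.039, 0.512]
contact_force: [1.8, 5.1, -6.9]
width: 0.0578
grip_force: 69.6
```

Run:
```python
from h import *
inbox()
```

```text
t 11.72 box tcp [  1.4 -38.4 107.2] err deg [ 0.27 -0.01  0.05] F box [-1.3  5.  -7.1] w 57.8 grip 69.6
```

Request:
{"op": "move_arm", "data": {"steps": [{"ax":0.003,"ay":0,"az":0,"x":1,"y":1,"z":8,"grip":50},{"ax":0.003,"ay":0,"az":0,"x":1,"y":1,"z":16,"grip":50},{"ax":0.003,"ay":0,"az":0,"x":1,"y":1,"z":24,"grip":50},{"ax":0.003,"ay":0,"az":0,"x":1,"y":1,"z":31,"grip":50},{"ax":0.003,"ay":0,"az":0,"x":1,"y":1,"z":36,"grip":50},{"ax":0.003,"ay":0,"az":0,"x":1,"y":1,"z":40,"grip":50},{"ax":0.003,"ay":0,"az":0,"x":1,"y":1,"z":41,"grip":50},{"ax":0.003,"ay":0,"az":0,"x":1,"y":1,"z":41,"grip":50}]}}

```text
clock: 12.38
eef_pos: [0.599, 0.1773, 0.1243]
tcp_rot: [1.874, 2.041, 0.511]
contact_force: [-0.8, 12.9, -5.6]
width: 0.0579
grip_force: 69.9
```

Run:
```python
from h import *
inbox()
```

```text
t 12.38 box tcp [  2.7 -36.6  66.8] err deg [0.32 0.12 0.06] F box [-2.4 12.9 -5.1] w 57.9 grip 69.9
```

Request:
{"op": "move_arm", "data": {"steps": [{"ax":0,"ay":0,"az":0,"x":1,"y":0,"z":1,"grip":50},{"ax":0,"ay":0,"az":0,"x":1,"y":0,"z":2,"grip":50},{"ax":0,"ay":0,"az":0,"x":1,"y":0,"z":3,"grip":50},{"ax":0,"ay":0,"az":0,"x":1,"y":0,"z":3,"grip":50}]}}

```text
clock: 12.72
eef_pos: [0.6002, 0.1778, 0.1217]
tcp_rot: [1.874, 2.041, 0.51]
contact_force: [-1.1, 7.2, -3.7]
width: 0.0581
grip_force: 70.1
```

Run:
```python
from h import *
inbox()
```

```text
t 12.72 box tcp [  2.6 -36.2  63.9] err deg [0.27 0.14 0.06] F box [-2.2  7.2 -3.1] w 58.1 grip 70.1
```

Request:
{"op": "move_arm", "data": {"steps": [{"ax":0,"ay":0,"az":0,"x":0,"y":0,"z":1,"grip":50},{"ax":0,"ay":0,"az":0,"x":0,"y":0,"z":2,"grip":50},{"ax":0,"ay":0,"az":0,"x":0,"y":0,"z":3,"grip":50},{"ax":0,"ay":0,"az":0,"x":0,"y":0,"z":3,"grip":50}]}}

```text
clock: 13.05
eef_pos: [0.6005, 0.178, 0.1214]
tcp_rot: [1.874, 2.041, 0.509]
contact_force: [-41.9, 2.0, 34.2]
width: 0.058
grip_force: 76.2
```

Run:
```python
from h import *
inbox()
```

```text
t 13.05 box tcp [  2.8 -35.9  63.5] err deg [0.26 0.16 0.06] F box [-20.7   5.5  49.7] w 58.0 grip 76.2
```

Request:
{"op": "move_arm", "data": {"steps": [{"ax":0,"ay":0,"az":0,"x":0,"y":0,"z":-2.5,"grip":50},{"ax":0,"ay":0,"az":0,"x":0,"y":0,"z":-2.5,"grip":75},{"ax":0,"ay":0,"az":0,"x":0,"y":0,"z":-2.5,"grip":75},{"ax":0,"ay":0,"az":0,"x":0,"y":0,"z":-2.5,"grip":75},{"ax":0,"ay":0,"az":0,"x":0,"y":-1,"z":-2.5,"grip":50},{"ax":0,"ay":0,"az":0,"x":0,"y":-1,"z":-2.5,"grip":50},{"ax":0,"ay":0,"az":0,"x":0,"y":-1,"z":-2.5,"grip":50},{"ax":0,"ay":0,"az":0,"x":0,"y":-1,"z":-2.5,"grip":50}], "newtons": 30}}

```text
clock: 13.72
eef_pos: [0.5991, 0.177, 0.1208]
tcp_rot: [1.875, 2.041, 0.508]
contact_force: [-5.6, -2.1, 2.0]
width: 0.0593
grip_force: 31.4
```

Run:
```python
from h import *
inbox()
```

```text
t 13.72 box tcp [  1.2 -36.8  63.7] err deg [0.21 0.2  0.05] F box [-4.1 -1.7  4.5] w 59.3 grip 31.4
```

Request:
{"op": "move_arm", "data": {"steps": [{"ax":0,"ay":0,"az":0,"x":-1.5,"y":0,"z":0,"grip":50},{"ax":0,"ay":0,"az":0,"x":-3,"y":0,"z":0,"grip":50},{"ax":0,"ay":0,"az":0,"x":-4,"y":0,"z":0,"grip":50},{"ax":0,"ay":0,"az":0,"x":-5,"y":0,"z":0,"grip":50},{"ax":0,"ay":0,"az":0,"x":-5,"y":0,"z":0,"grip":50}]}}

```text
clock: 14.13
eef_pos: [0.5991, 0.1759, 0.1212]
tcp_rot: [1.874, 2.044, 0.515]
contact_force: [-8.6, 31.7, 2.3]
width: 0.0591
grip_force: 31.4
```

Run:
```python
from h import *
inbox()
```

```text
t 14.13 box tcp [  1.3 -37.9  64.1] err deg [0.51 0.11 0.08] F box [-4.1 32.3  4.8] w 59.1 grip 31.4
```

Request:
{"op": "move_arm", "data": {"steps": [{"ax":0,"ay":0,"az":0,"x":4,"y":0,"z":0,"grip":50},{"ax":0,"ay":0,"az":0,"x":4,"y":0,"z":0,"grip":85},{"ax":0,"ay":0,"az":0,"x":4,"y":0,"z":0,"grip":85},{"ax":0,"ay":0,"az":0,"x":4,"y":0,"z":0,"grip":85},{"ax":0,"ay":0,"az":0,"x":4,"y":0,"z":-15,"grip":85},{"ax":0,"ay":0,"az":0,"x":4,"y":0,"z":-45,"grip":85},{"ax":0,"ay":0,"az":0,"x":4,"y":0,"z":-85,"grip":85},{"ax":0,"ay":0,"az":0,"x":4,"y":0,"z":-125,"grip":85},{"ax":0,"ay":0,"az":0,"x":4,"y":0,"z":-140,"grip":85},{"ax":0,"ay":0,"az":0,"x":4,"y":0,"z":-140,"grip":85}]}}

```text
clock: 14.97
eef_pos: [0.5345, 0.1703, 0.2494]
tcp_rot: [1.872, 2.036, 0.517]
contact_force: [0.4, 0.4, 0.2]
width: 0.0849
grip_force: 0.0
```

Run:
```python
from h import *
inbox()
P=R.from_euler("z",18,degrees=True).apply([0,-.007,0])+[.4412,-.0973,0]
go(benchpose(P[0],P[1],.21,18),benchpose(P[0],P[1],.085,18))
```

```text
t 14.97 box tcp [  4.3 -38.2 207.7] err deg [ 0.3  -0.23  0.  ] F box [ 0.5  0.4 -0. ] w 84.9 grip 0.0
xyz [-265.6 -118.7  -20.4] a [ 0.4912  0.0518 -0.2252]
xyz [-266.2 -177.8   89.7] a [ 0.4912  0.0518 -0.2252]
```

Request:
{"op": "move_arm", "data": {"steps": [{"ax":0.491,"ay":0.052,"az":-0.225,"x":-266,"y":-119,"z":-20,"grip":85},{"ax":0.491,"ay":0.052,"az":-0.225,"x":-266,"y":-119,"z":-20,"grip":85},{"ax":0.491,"ay":0.052,"az":-0.225,"x":-266,"y":-119,"z":-20,"grip":85},{"ax":0.491,"ay":0.052,"az":-0.225,"x":-266,"y":-119,"z":-20,"grip":85},{"ax":0.491,"ay":0.052,"az":-0.225,"x":-266,"y":-119,"z":-20,"grip":85},{"ax":0.491,"ay":0.052,"az":-0.225,"x":-266,"y":-119,"z":-20,"grip":85},{"ax":0.491,"ay":0.052,"az":-0.225,"x":-266,"y":-119,"z":-20,"grip":85},{"ax":0.491,"ay":0.052,"az":-0.225,"x":-266,"y":-119,"z":-20,"grip":85},{"ax":0.491,"ay":0.052,"az":-0.225,"x":-266,"y":-119,"z":-20,"grip":85}]}}

```text
clock: 15.72
eef_pos: [0.4422, -0.1064, 0.2048]
tcp_rot: [-1.849, -2.533, 0.009]
contact_force: [0.5, 0.9, -0.1]
width: 0.0849
grip_force: 0.0
```

Run:
```python
from h import *
ctrl.capture("top")
P=R.from_euler("z",18,degrees=True).apply([0,-.007,0])+[.4412,-.0973,0]
go(benchpose(P[0],P[1],.085,18));print(cur()[1])
```

```text
xyz [  0.7   1.9 120.3] a [-0.0075 -0.0012 -0.0026]
[ 0.44270417 -0.10508824  0.20526735]
```

Request:
{"op": "move_arm", "data": {"steps": [{"ax":-0.007,"ay":-0.001,"az":-0.003,"x":1,"y":2,"z":35,"grip":85},{"ax":-0.007,"ay":-0.001,"az":-0.003,"x":1,"y":2,"z":70,"grip":85},{"ax":-0.007,"ay":-0.001,"az":-0.003,"x":1,"y":2,"z":100,"grip":85},{"ax":-0.007,"ay":-0.001,"az":-0.003,"x":1,"y":2,"z":120,"grip":85},{"ax":-0.007,"ay":-0.001,"az":-0.003,"x":1,"y":2,"z":120,"grip":50},{"ax":-0.007,"ay":-0.001,"az":-0.003,"x":1,"y":2,"z":120,"grip":50},{"ax":-0.007,"ay":-0.001,"az":-0.003,"x":1,"y":2,"z":120,"grip":50},{"ax":-0.007,"ay":-0.001,"az":-0.003,"x":1,"y":2,"z":120,"grip":50},{"ax":-0.007,"ay":-0.001,"az":-0.003,"x":1,"y":2,"z":120,"grip":50}], "newtons": 60}}

```text
clock: 16.52
eef_pos: [0.4443, -0.1029, 0.0871]
tcp_rot: [1.841, 2.543, 0.001]
contact_force: [1.2, -0.4, -1.7]
width: 0.058
grip_force: 65.5
```

Run:
```python
from h import *
s,p,r=cur();print(p,s["width"],s["grip_force"])
go(boxpose(2.5,60,225),boxpose(2.5,60,160))
```

```text
[ 0.4442766  -0.10289278  0.08706303] 0.058000404269370955 65.4679548740387
xyz [ 328.8  184.8 -177. ] a [-0.4844 -0.056   0.2302]
xyz [ 321.8  214.3 -119.5] a [-0.4844 -0.056   0.2302]
```

Request:
{"op": "move_arm", "data": {"steps": [{"ax":0,"ay":0,"az":0,"x":0,"y":0,"z":-20,"grip":50},{"ax":0,"ay":0,"az":0,"x":0,"y":0,"z":-55,"grip":50},{"ax":0,"ay":0,"az":0,"x":0,"y":0,"z":-95,"grip":50},{"ax":0,"ay":0,"az":0,"x":15,"y":5,"z":-130,"grip":50},{"ax":-0.05,"ay":0,"az":0.04,"x":45,"y":20,"z":-160,"grip":50},{"ax":-0.12,"ay":-0.01,"az":0.08,"x":80,"y":35,"z":-180,"grip":50},{"ax":-0.2,"ay":-0.02,"az":0.12,"x":115,"y":55,"z":-185,"grip":50},{"ax":-0.28,"ay":-0.03,"az":0.15,"x":150,"y":75,"z":-185,"grip":50},{"ax":-0.36,"ay":-0.04,"az":0.18,"x":185,"y":95,"z":-185,"grip":50},{"ax":-0.44,"ay":-0.05,"az":0.21,"x":220,"y":115,"z":-185,"grip":50}]}}

```text
clock: 17.35
eef_pos: [0.4838, 0.1441, 0.2721]
tcp_rot: [1.878, 2.08, 0.473]
contact_force: [2.0, -2.0, -5.6]
width: 0.058
grip_force: 68.5
```

Run:
```python
from h import *
inbox();go(boxpose(2.5,60,225),boxpose(2.5,57,159))
```

```text
t 17.35 box tcp [-31.6 -60.1 252.5] err deg [0.46 2.35 0.99] F box [-1.  -2.1 -5.8] w 58.0 grip 68.5
xyz [119.3  37.3  27. ] a [-0.0411 -0.008   0.0172]
xyz [115.7  40.   92.9] a [-0.0411 -0.008   0.0172]
```

Request:
{"op": "move_arm", "data": {"steps": [{"ax":-0.041,"ay":-0.008,"az":0.017,"x":40,"y":13,"z":8,"grip":50},{"ax":-0.041,"ay":-0.008,"az":0.017,"x":80,"y":26,"z":18,"grip":50},{"ax":-0.041,"ay":-0.008,"az":0.017,"x":119,"y":37,"z":27,"grip":50},{"ax":-0.041,"ay":-0.008,"az":0.017,"x":117,"y":38,"z":50,"grip":50},{"ax":-0.041,"ay":-0.008,"az":0.017,"x":116,"y":39,"z":75,"grip":50},{"ax":-0.041,"ay":-0.008,"az":0.017,"x":116,"y":40,"z":93,"grip":50},{"ax":-0.041,"ay":-0.008,"az":0.017,"x":113,"y":40,"z":93,"grip":50},{"ax":-0.041,"ay":-0.008,"az":0.017,"x":110,"y":40,"z":93,"grip":50},{"ax":-0.041,"ay":-0.008,"az":0.017,"x":107,"y":40,"z":93,"grip":50},{"ax":-0.041,"ay":-0.008,"az":0.017,"x":107,"y":40,"z":93,"grip":50}]}}

```text
clock: 18.18
eef_pos: [0.5489, 0.2555, 0.2054]
tcp_rot: [1.873, 2.038, 0.503]
contact_force: [-0.9, 1.0, -5.0]
width: 0.058
grip_force: 68.5
```

Run:
```python
from h import *
inbox()
```

```text
t 18.18 box tcp [  2.5  45.6 158.8] err deg [-0.08  0.19  0.09] F box [-3.  1. -4.] w 58.0 grip 68.5
```

Request:
{"op": "move_arm", "data": {"steps": [{"ax":0,"ay":0,"az":0,"x":-1.5,"y":0,"z":0,"grip":50},{"ax":0,"ay":0,"az":0,"x":-3,"y":0,"z":0,"grip":50},{"ax":0,"ay":0,"az":0,"x":-4.5,"y":0,"z":0,"grip":50},{"ax":0,"ay":0,"az":0,"x":-6,"y":0,"z":0,"grip":50},{"ax":0,"ay":0,"az":0,"x":-6,"y":0,"z":0,"grip":50}]}}

```text
clock: 18.6
eef_pos: [0.5493, 0.2498, 0.2038]
tcp_rot: [1.873, 2.039, 0.5]
contact_force: [-0.3, 0.0, -5.6]
width: 0.0577
grip_force: 68.5
```

Run:
```python
from h import *
inbox()
```

```text
t 18.6 box tcp [  1.7  39.9 157.5] err deg [-0.1   0.3   0.14] F box [-2.9  0.1 -4.8] w 57.7 grip 68.5
```

Request:
{"op": "move_arm", "data": {"steps": [{"ax":0,"ay":0,"az":0,"x":0,"y":1,"z":7,"grip":50},{"ax":0,"ay":0,"az":0,"x":0,"y":1,"z":14,"grip":50},{"ax":0,"ay":0,"az":0,"x":0,"y":1,"z":21,"grip":50},{"ax":0,"ay":0,"az":0,"x":0,"y":1,"z":28,"grip":50},{"ax":0,"ay":0,"az":0,"x":0,"y":1,"z":34,"grip":50},{"ax":0,"ay":0,"az":0,"x":0,"y":1,"z":34,"grip":50}]}}

```text
clock: 19.1
eef_pos: [0.566, 0.2513, 0.1723]
tcp_rot: [1.874, 2.041, 0.498]
contact_force: [0.4, 2.6, -6.9]
width: 0.0582
grip_force: 68.4
```

Run:
```python
from h import *
inbox()
```

```text
t 19.1 box tcp [  1.6  40.  121.7] err deg [-0.13  0.41  0.16] F box [-2.7  2.6 -6.4] w 58.2 grip 68.4
```

Request:
{"op": "move_arm", "data": {"steps": [{"ax":0,"ay":-0.003,"az":0,"x":0.5,"y":1,"z":8,"grip":50},{"ax":0,"ay":-0.003,"az":0,"x":0.5,"y":1,"z":16,"grip":50},{"ax":0,"ay":-0.003,"az":0,"x":0.5,"y":1,"z":24,"grip":50},{"ax":0,"ay":-0.003,"az":0,"x":0.5,"y":1,"z":30,"grip":50},{"ax":0,"ay":-0.003,"az":0,"x":0.5,"y":1,"z":33,"grip":50},{"ax":0,"ay":-0.003,"az":0,"x":0.5,"y":1,"z":35,"grip":50},{"ax":0,"ay":-0.003,"az":0,"x":0.5,"y":1,"z":35,"grip":50}]}}

```text
clock: 19.68
eef_pos: [0.5831, 0.2534, 0.1431]
tcp_rot: [1.873, 2.038, 0.497]
contact_force: [0.1, 2.6, -6.2]
width: 0.0582
grip_force: 68.3
```

Run:
```python
from h import *
inbox()
```

```text
t 19.68 box tcp [ 3.1 40.6 87.9] err deg [-0.27  0.32  0.16] F box [-2.7  2.6 -5.6] w 58.2 grip 68.3
```

Request:
{"op": "move_arm", "data": {"steps": [{"ax":0,"ay":0,"az":0,"x":0,"y":0,"z":1,"grip":50},{"ax":0,"ay":0,"az":0,"x":0,"y":0,"z":2,"grip":50},{"ax":0,"ay":0,"az":0,"x":0,"y":0,"z":2.5,"grip":50},{"ax":0,"ay":0,"az":0,"x":0,"y":0,"z":2.5,"grip":50}]}}

```text
clock: 20.02
eef_pos: [0.5839, 0.2536, 0.1424]
tcp_rot: [1.873, 2.038, 0.498]
contact_force: [-11.6, 2.2, 7.3]
width: 0.0578
grip_force: 70.3
```

Run:
```python
from h import *
inbox()
```

```text
t 20.02 box tcp [ 3.5 40.8 86.9] err deg [-0.25  0.28  0.13] F box [-6.6  3.1 11.8] w 57.8 grip 70.3
```

Request:
{"op": "move_arm", "data": {"steps": [{"ax":0,"ay":0,"az":0,"x":0,"y":0,"z":-1,"grip":50},{"ax":0,"ay":0,"az":0,"x":0,"y":0,"z":-1,"grip":75},{"ax":0,"ay":0,"az":0,"x":0,"y":0,"z":-1,"grip":75},{"ax":0,"ay":0,"az":0,"x":0,"y":0,"z":-1,"grip":75},{"ax":0,"ay":0,"az":0,"x":0,"y":-1,"z":-1,"grip":50},{"ax":0,"ay":0,"az":0,"x":0,"y":-1,"z":-1,"grip":50},{"ax":0,"ay":0,"az":0,"x":0,"y":-1,"z":-1,"grip":50},{"ax":0,"ay":0,"az":0,"x":-1.5,"y":-1,"z":-1,"grip":50},{"ax":0,"ay":0,"az":0,"x":-3,"y":-1,"z":-1,"grip":50},{"ax":0,"ay":0,"az":0,"x":-4,"y":-1,"z":-1,"grip":50}], "newtons": 30}}

```text
clock: 20.85
eef_pos: [0.5826, 0.251, 0.1421]
tcp_rot: [1.873, 2.039, 0.501]
contact_force: [-8.3, 21.2, 1.0]
width: 0.0593
grip_force: 31.1
```

Run:
```python
from h import *
inbox()
```

```text
t 20.85 box tcp [ 2.1 38.3 87.4] err deg [-0.1   0.26  0.14] F box [-5.3 21.8  3.9] w 59.3 grip 31.1
```

Request:
{"op": "move_arm", "data": {"steps": [{"ax":0,"ay":0,"az":0,"x":2.5,"y":0,"z":0,"grip":50},{"ax":0,"ay":0,"az":0,"x":2.5,"y":0,"z":0,"grip":85},{"ax":0,"ay":0,"az":0,"x":2.5,"y":0,"z":0,"grip":85},{"ax":0,"ay":0,"az":0,"x":2.5,"y":0,"z":0,"grip":85},{"ax":0,"ay":0,"az":0,"x":2.5,"y":0,"z":-15,"grip":85},{"ax":0,"ay":0,"az":0,"x":2.5,"y":0,"z":-45,"grip":85},{"ax":0,"ay":0,"az":0,"x":2.5,"y":0,"z":-85,"grip":85},{"ax":0,"ay":0,"az":0,"x":2.5,"y":0,"z":-125,"grip":85},{"ax":0,"ay":0,"az":0,"x":2.5,"y":0,"z":-140,"grip":85},{"ax":0,"ay":0,"az":0,"x":2.5,"y":0,"z":-140,"grip":85}]}}

```text
clock: 21.68
eef_pos: [0.5181, 0.2474, 0.2705]
tcp_rot: [1.87, 2.034, 0.506]
contact_force: [0.1, -0.2, 1.3]
width: 0.0849
grip_force: 0.0
```

Run:
```python
from h import *
inbox()
P=R.from_euler("z",-8,degrees=True).apply([0,-.007,0])+[.6303,-.2195,0]
go(benchpose(P[0],P[1],.21,-8))
```

```text
t 21.68 box tcp [  5.3  40.  231. ] err deg [-0.13 -0.08  0.09] F box [ 0.7 -0.2  1.1] w 84.9 grip 0.0
xyz [-481.2   33.9   88.2] a [ 0.4884 -0.0518  0.2191]
```

Request:
{"op": "move_arm", "data": {"steps": [{"ax":0.1,"ay":-0.01,"az":0.05,"x":-41,"y":0,"z":0,"grip":85},{"ax":0.2,"ay":-0.02,"az":0.1,"x":-82,"y":0,"z":0,"grip":85},{"ax":0.3,"ay":-0.03,"az":0.13,"x":-123,"y":3,"z":5,"grip":85},{"ax":0.4,"ay":-0.04,"az":0.17,"x":-164,"y":6,"z":10,"grip":85},{"ax":0.488,"ay":-0.052,"az":0.219,"x":-204,"y":10,"z":20,"grip":85},{"ax":0.488,"ay":-0.052,"az":0.219,"x":-481,"y":34,"z":88,"grip":85},{"ax":0.488,"ay":-0.052,"az":0.219,"x":-481,"y":34,"z":88,"grip":85},{"ax":0.488,"ay":-0.052,"az":0.219,"x":-481,"y":34,"z":88,"grip":85},{"ax":0.488,"ay":-0.052,"az":0.219,"x":-481,"y":34,"z":88,"grip":85},{"ax":0.488,"ay":-0.052,"az":0.219,"x":-481,"y":34,"z":88,"grip":85}]}}

```text
clock: 22.52
eef_pos: [0.6081, -0.1555, 0.2172]
tcp_rot: [-2.37, -2.058, 0.012]
contact_force: [0.7, 0.2, 0.2]
width: 0.0849
grip_force: 0.0
```

Run:
```python
from h import *
P=R.from_euler("z",-8,degrees=True).apply([0,-.007,0])+[.6303,-.2195,0]
go(benchpose(P[0],P[1],.21,-8),benchpose(P[0],P[1],.074,-8));print(cur()[1])
```

```text
xyz [-67.3  31.    7.3] a [-0.007   0.0041 -0.0012]
xyz [-66.7  32.  143.3] a [-0.007   0.0041 -0.0012]
[ 0.60812774 -0.15545076  0.21724914]
```

Request:
{"op": "move_arm", "data": {"steps": [{"ax":-0.007,"ay":0.004,"az":0,"x":-35,"y":16,"z":5,"grip":85},{"ax":-0.007,"ay":0.004,"az":0,"x":-67,"y":31,"z":7,"grip":85},{"ax":-0.007,"ay":0.004,"az":0,"x":-67,"y":31,"z":7,"grip":85},{"ax":-0.007,"ay":0.004,"az":0,"x":-67,"y":31,"z":7,"grip":85}]}}

```text
clock: 22.85
eef_pos: [0.629, -0.2255, 0.2098]
tcp_rot: [-2.374, -2.056, 0.001]
contact_force: [-0.1, -0.0, -0.1]
width: 0.085
grip_force: 0.0
```

Run:
```python
from h import *
import cv2
P=R.from_euler("z",-8,degrees=True).apply([0,-.007,0])+[.6303,-.2195,0]
ctrl.capture("top")
go(benchpose(P[0],P[1],.074,-8));print(cur()[1])
t=ctrl.capture("top")["color"][:,:,::-1];s=ctrl.capture("scene")["color"][:,:,::-1]
cv2.imwrite("pics/k.png",np.hstack([cv2.resize(t[130:230,125:385],(520,200)) ,cv2.resize(s[70:270,290:430],(280,400))[:200]]) if 0 else np.vstack([cv2.resize(t[130:230,130:396],(798,300),interpolation=cv2.INTER_CUBIC),cv2.resize(s[70:220,270:469],(398,300),interpolation=cv2.INTER_CUBIC).repeat(1,0).__class__(0) if 0 else cv2.copyMakeBorder(cv2.resize(s[70:220,300:440],(280,300),interpolation=cv2.INTER_CUBIC),0,0,0,518,cv2.BORDER_CONSTANT)]))
```

```text
xyz [ -2.4   0.7 136.5] a [-0.0005 -0.0005 -0.0017]
[ 0.62906242 -0.22402424  0.21051233]
```

View pics/k.png

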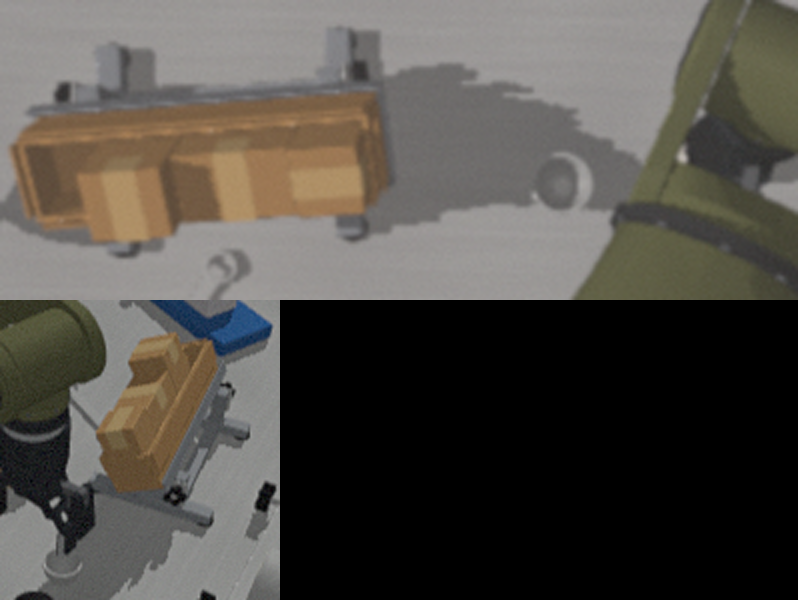

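The box holds the small, long and tall cartons tight and square at the right end. The free gap for the jar is at the left (columns 25–80, top picture). Next I'll grip the jar.

Request:
{"op": "move_arm", "data": {"steps": [{"ax":0,"ay":0,"az":-0.002,"x":-2,"y":1,"z":35,"grip":85},{"ax":0,"ay":0,"az":-0.002,"x":-2,"y":1,"z":70,"grip":85},{"ax":0,"ay":0,"az":-0.002,"x":-2,"y":1,"z":105,"grip":85},{"ax":0,"ay":0,"az":-0.002,"x":-2,"y":1,"z":128,"grip":85},{"ax":0,"ay":0,"az":-0.002,"x":-2,"y":1,"z":136,"grip":85},{"ax":0,"ay":0,"az":-0.002,"x":-2,"y":1,"z":136,"grip":50},{"ax":0,"ay":0,"az":-0.002,"x":-2,"y":1,"z":136,"grip":50},{"ax":0,"ay":0,"az":-0.002,"x":-2,"y":1,"z":136,"grip":50},{"ax":0,"ay":0,"az":-0.002,"x":-2,"y":1,"z":136,"grip":50},{"ax":0,"ay":0,"az":-0.002,"x":-2,"y":1,"z":136,"grip":50}], "newtons": 60}}

```text
clock: 23.83
eef_pos: [0.6315, -0.2259, 0.0792]
tcp_rot: [2.365, 2.06, 0.005]
contact_force: [1.0, 0.6, 8.2]
width: 0.0545
grip_force: 62.8
```

Run:
```python
from h import *
s,p,r=cur();print(p,s["width"],s["grip_force"],s["contact_force"])
q=R.from_euler("z",8,degrees=True).apply(p-[.6303,-.2195,0]);print("offset carton frame",q*1e3)
go(boxpose(2.5,125,225),boxpose(2.5,115,145))
```

```text
[ 0.63151455 -0.22593987  0.07923472] 0.054494911831278234 62.81885862350464 [0.95140253 0.56620579 8.15732241]
offset carton frame [ 2.09898977 -6.2081647  79.23472091]
xyz [ 536.  -194.6 -186.4] a [-0.481   0.0557 -0.2158]
xyz [ 534.6 -156.1 -115.5] a [-0.481   0.0557 -0.2158]
```

Request:
{"op": "move_arm", "data": {"steps": [{"ax":0,"ay":0,"az":0,"x":0,"y":0,"z":-15,"grip":50},{"ax":0,"ay":0,"az":0,"x":0,"y":0,"z":-45,"grip":50},{"ax":0,"ay":0,"az":0,"x":0,"y":-5,"z":-80,"grip":50},{"ax":0,"ay":0,"az":0,"x":0,"y":-20,"z":-115,"grip":50},{"ax":-0.04,"ay":0.01,"az":-0.04,"x":5,"y":-40,"z":-145,"grip":50},{"ax":-0.08,"ay":0.01,"az":-0.06,"x":20,"y":-60,"z":-175,"grip":50},{"ax":-0.12,"ay":0.02,"az":-0.08,"x":40,"y":-80,"z":-200,"grip":50},{"ax":-0.18,"ay":0.02,"az":-0.1,"x":65,"y":-100,"z":-220,"grip":50},{"ax":-0.24,"ay":0.03,"az":-0.12,"x":98,"y":-120,"z":-235,"grip":50},{"ax":-0.3,"ay":0.03,"az":-0.14,"x":130,"y":-140,"z":-245,"grip":50}]}}

```text
clock: 24.67
eef_pos: [0.5081, -0.0765, 0.3238]
tcp_rot: [2.055, 2.062, 0.329]
contact_force: [0.5, 0.2, -2.8]
width: 0.0543
grip_force: 64.8
```

Run:
```python
from h import *
inbox();go(boxpose(2.5,125,230))
```

```text
t 24.67 box tcp [  -2.1 -281.9  295.4] err deg [-1.32 10.28 -4.32] F box [-0.8  0.1 -2.7] w 54.3 grip 64.8
xyz [407.9 -15.2  56.9] a [-0.1793  0.0231 -0.0753]
```

Request:
{"op": "move_arm", "data": {"steps": [{"ax":-0.06,"ay":0.01,"az":-0.025,"x":40,"y":0,"z":0,"grip":50},{"ax":-0.12,"ay":0.015,"az":-0.05,"x":80,"y":0,"z":0,"grip":50},{"ax":-0.179,"ay":0.023,"az":-0.075,"x":120,"y":-3,"z":0,"grip":50},{"ax":-0.179,"ay":0.023,"az":-0.075,"x":160,"y":-6,"z":0,"grip":50},{"ax":-0.179,"ay":0.023,"az":-0.075,"x":200,"y":-9,"z":0,"grip":50},{"ax":-0.179,"ay":0.023,"az":-0.075,"x":240,"y":-12,"z":0,"grip":50},{"ax":-0.179,"ay":0.023,"az":-0.075,"x":280,"y":-15,"z":0,"grip":50},{"ax":-0.179,"ay":0.023,"az":-0.075,"x":320,"y":-20,"z":0,"grip":50},{"ax":-0.179,"ay":0.023,"az":-0.075,"x":360,"y":-20,"z":10,"grip":50},{"ax":-0.179,"ay":0.023,"az":-0.075,"x":400,"y":-18,"z":30,"grip":50}]}}

```text
clock: 25.5
eef_pos: [0.4978, 0.3227, 0.2946]
tcp_rot: [1.876, 2.038, 0.51]
contact_force: [1.0, -1.5, -3.3]
width: 0.0547
grip_force: 65.2
```

Run:
```python
from h import *
ctrl.capture("top");inbox();go(boxpose(2.5,125,230),boxpose(2.5,125,152))
```

```text
t 25.55 box tcp [  1.4 120.7 252.7] err deg [0.13 0.54 0.1 ] F box [-8.2  3.9 -6.9] w 54.9 grip 65.6
xyz [ 4.2  1.3 22.7] a [-0.0095 -0.0022  0.0018]
xyz [  4.    2.1 100.7] a [-0.0095 -0.0022  0.0018]
```

Request:
{"op": "move_arm", "data": {"steps": [{"ax":-0.009,"ay":-0.002,"az":0.002,"x":0,"y":2,"z":30,"grip":50},{"ax":-0.009,"ay":-0.002,"az":0.002,"x":-3,"y":2,"z":60,"grip":50},{"ax":-0.009,"ay":-0.002,"az":0.002,"x":-6,"y":2,"z":90,"grip":50},{"ax":-0.009,"ay":-0.002,"az":0.002,"x":-10,"y":2,"z":100,"grip":50},{"ax":-0.009,"ay":-0.002,"az":0.002,"x":-14,"y":2,"z":100,"grip":50},{"ax":-0.009,"ay":-0.002,"az":0.002,"x":-16,"y":2,"z":100,"grip":50},{"ax":-0.009,"ay":-0.002,"az":0.002,"x":-16,"y":2,"z":100,"grip":50}]}}

```text
clock: 26.13
eef_pos: [0.548, 0.308, 0.2063]
tcp_rot: [1.875, 2.029, 0.513]
contact_force: [-0.4, 2.3, -3.6]
width: 0.0547
grip_force: 65.6
```

Run:
```python
from h import *
inbox()
```

```text
t 26.13 box tcp [  5.9  97.9 158. ] err deg [-0.01 -0.27 -0.22] F box [-1.9  2.4 -3.1] w 54.7 grip 65.6
```

Request:
{"op": "move_arm", "data": {"steps": [{"ax":0,"ay":0,"az":0,"x":-1,"y":0,"z":0,"grip":50},{"ax":0,"ay":0,"az":0,"x":-2,"y":0,"z":0,"grip":50},{"ax":0,"ay":0,"az":0,"x":-3,"y":0,"z":0,"grip":50},{"ax":0,"ay":0,"az":0,"x":-3,"y":0,"z":0,"grip":50}]}}

```text
clock: 26.47
eef_pos: [0.5482, 0.3054, 0.2051]
tcp_rot: [1.874, 2.03, 0.512]
contact_force: [-0.2, 4.0, -0.2]
width: 0.0544
grip_force: 66.1
```

Run:
```python
from h import *
inbox()
```

```text
t 26.47 box tcp [  5.4  95.3 156.9] err deg [-0.01 -0.24 -0.17] F box [ 0.   4.  -0.3] w 54.4 grip 66.1
```

Request:
{"op": "move_arm", "data": {"steps": [{"ax":0,"ay":0.003,"az":0,"x":1.5,"y":-2.5,"z":0,"grip":50},{"ax":0,"ay":0.003,"az":0,"x":1.5,"y":-2.5,"z":6,"grip":50},{"ax":0,"ay":0.003,"az":0,"x":1.5,"y":-2.5,"z":12,"grip":50},{"ax":0,"ay":0.003,"az":0,"x":1.5,"y":-2.5,"z":18,"grip":50},{"ax":0,"ay":0.003,"az":0,"x":1.5,"y":-2.5,"z":22,"grip":50},{"ax":0,"ay":0.003,"az":0,"x":1.5,"y":-2.5,"z":25,"grip":50},{"ax":0,"ay":0.003,"az":0,"x":1.5,"y":-2.5,"z":27,"grip":50},{"ax":0,"ay":0.003,"az":0,"x":1.5,"y":-2.5,"z":27,"grip":50}]}}

```text
clock: 27.13
eef_pos: [0.5582, 0.3078, 0.1792]
tcp_rot: [1.876, 2.033, 0.512]
contact_force: [-13.2, 3.5, 10.1]
width: 0.0548
grip_force: 68.0
```

Run:
```python
from h import *
inbox()
```

```text
t 27.13 box tcp [  2.2  96.9 129.3] err deg [ 0.12 -0.12 -0.17] F box [-6.7  4.6 14.9] w 54.8 grip 68.0
```

Request:
{"op": "move_arm", "data": {"steps": [{"ax":0,"ay":0,"az":0,"x":0,"y":0,"z":-6,"grip":50},{"ax":0,"ay":0,"az":0,"x":0,"y":0,"z":-12,"grip":50},{"ax":0,"ay":-0.035,"az":0,"x":4,"y":0,"z":-12,"grip":50},{"ax":0,"ay":-0.035,"az":0,"x":4,"y":0,"z":-12,"grip":50},{"ax":0,"ay":-0.035,"az":0,"x":4,"y":0,"z":-12,"grip":50}]}}

```text
clock: 27.55
eef_pos: [0.5524, 0.3109, 0.1887]
tcp_rot: [1.871, 2.012, 0.475]
contact_force: [0.0, 1.0, -3.0]
width: 0.0543
grip_force: 65.7
```

Run:
```python
from h import *
import cv2
inbox()
t=ctrl.capture("top")["color"][140:215,125:185].astype(int);s=ctrl.capture("scene")["color"][60:150,350:420].astype(int)
def sh(im):
    mx=im.max(2);sat=mx-im.min(2)
    print("\n".join("".join("#" if m<50 else "b" if q>35 else "W" if m>125 else "." for m,q in zip(a,b)) for a,b in zip(mx[::2],sat[::2])));print()
sh(t);sh(s)
```

```text
t 27.55 box tcp [  1.8 100.5 140.3] err deg [-1.91 -0.08 -0.11] F box [-1.3  1.  -2.7] w 54.3 grip 65.7
WWWWWWWWWWWWWWWWWWWWWWWWWWWWWWWWWWWWWWWWWWWWWWWWWWWWWWWWWWWW
WWWWWWWWWWWWWWWWWWWWWWWWWWWWWWWWWWWWWWWWWWWWWWWWWWWWWWWWWWWW
WWWWWWWWWWWWWWWWWWWWWWWWWWWWWWWWWWWWWWWWWW..WWWWWWWWWWWWWWWW
WWWWWWWWWWWWWWWWWWWWWWWWWWWWWWWWWWWWWWWWWWW............WWWWW
WWWWWWWWWWWWWWWWWWWWWWWWWWWWWWWWWWWWWWWWWWW..............WWW
WWWWWWWWWWWWWWWWWWWWWWWWWWWWWWWWWWWWWWWWWWW..............WWW
WWWWWWWWWWWWWWWWWWWWWWWWWWWWWWWWWWWWWWWWWWW..............WWW
WWWWWWWWWWWWWWWWWWWWWWWWWWWWWWWWWWWWWWWWWWWW.............WWW
WWWWWWWWWWWWWWWWWWWWWWWWWWWWWWWWWWWWWWWWWWWW.............WWW
WWWWWWWWWWWWWWWWWWWWWWWW.........WWWW....W...............WWW
WWWWWWWWWWWWWWWWWWWWWWW......W..WWW.........................
WWWWWWWWWWWWWWWWWWWWWWW..#...W..WW..........................
WWWWWWWWWWWWWWWWWWWWWW......................................
WWWWWWWWWWWWWW..........................................bbbb
WWWWWWWWWWWWWWW............bbbbbbbbbbbbbbbbbbbbbbbbbbbbbbbbb
WWWWWWWWWWWWWWWWWbbbbbbbbbbbbbbbbbbbbbbbbbbbbbbbbbbbbbbbbbbb
WWWWWWWWWWWWWWbbbbbb
[... 3817 characters left out ...]
bbbbbbbbbbbbbbbbbbbbbbbbbbbbbbbbbbbbb........................
.bbbbbbbbbbbbbbbbbbbbbbbbbbbbbbbbbbbbbbbbbbbb.........................
bbbbbbbbbbbbbbbbbbbbbbbbbbbbbbbbbbbbbbbbbbbb..........................
bbbbbbbbbbbbbbbbbbbbbbbbbbbbbbbbbbbbbbbbbbb...........................
bbbbbbbbb.bbbbbbbbbbbbbbbbbbbbbbbbbbbbbbbb............................
bbbbbbbbbbbbbbbbbbbbbbbbbbbbbbbbbbbbbbbbb.......W.....................
.bbbbbbbbbbbbbbbbbbbbbbbbbbbbbbbbbbbbbbb....................W.........
..bbbbbbbbbbbbbbbbbbbbbbbbbbbbbbbbbbbbb....................WWWWWWW....
W.bbbbbbbbbbbbbbbbbbbbbbbbbbbbbbbbbbbb....................WWWWWWWWWWWW
.bbbbbbbbbbbbbbbbbbbbbbbbbbbbbbbbbbbb...................WWWWWWWWWWWWWW
```

Request:
{"op": "move_arm", "data": {"steps": [{"ax":0,"ay":0,"az":0,"x":0,"y":1,"z":5,"grip":50},{"ax":0,"ay":0,"az":0,"x":0,"y":1,"z":9,"grip":50},{"ax":0,"ay":0,"az":0,"x":0,"y":1,"z":12,"grip":50},{"ax":0,"ay":0,"az":0,"x":0,"y":1,"z":14,"grip":50},{"ax":0,"ay":0,"az":0,"x":0,"y":1,"z":14,"grip":50}]}}

```text
clock: 28.07
eef_pos: [0.5587, 0.3123, 0.1823]
tcp_rot: [1.872, 2.01, 0.481]
contact_force: [-58.3, -6.9, 49.7]
width: 0.0544
grip_force: 73.8
```

Run:
```python
from h import *
inbox();s,p,r=cur();print("torque about TCP-ish, box axes",boxR(BY).inv().apply(s["ft_torque"]).round(2))
im=ctrl.capture("top")["color"]
a=np.linspace(0,2*np.pi,24,endpoint=False)
for yy in(107.5,110.5):
    P=np.array([proj("top",boxpose(0+30*np.cos(t),yy+30*np.sin(t),52)[0]) for t in a])
    print(yy,"left",P[P[:,0].argmin()].round(1),"right",P[P[:,0].argmax()].round(1),"top",P[P[:,1].argmin()].round(1))
for e in(140.5,77.5): print("edge",e,[proj("top",boxpose(x,e,55)[0]).round(1).tolist() for x in(-32,0,32)])
for v in(180,183,186,189,192): print(v,[int(im[v,c].mean()) for c in range(132,168)],"sat",[int(im[v,c].max())-int(im[v,c].min()) for c in range(132,168)])
```

```text
t 28.07 box tcp [  4.4 101.4 131.7] err deg [-1.76 -0.26 -0.23] F box [-28.5  -2.1  71.4] w 54.4 grip 73.8
torque about TCP-ish, box axes [-0.21  5.33 -0.06]
107.5 left [142.2 186.2] right [166.4 190.5] top [151.7 177.3]
110.5 left [141.  186.3] right [165.2 190.6] top [150.5 177.4]
edge 140.5 [[143.8, 201.2], [140.9, 189.7], [137.9, 177.8]]
edge 77.5 [[168.4, 199.8], [165.8, 188.1], [163.1, 176.2]]
180 [137, 120, 94, 88, 102, 105, 86, 71, 77, 98, 131, 154, 159, 155, 147, 142, 137, 127, 125, 121, 118, 118, 118, 116, 112, 108, 104, 104, 95, 93, 91, 93, 93, 93, 97, 92] sat [16, 37, 48, 48, 55, 62, 47, 35, 30, 28, 21, 18, 16, 17, 17, 16, 16, 16, 13, 15, 14, 12, 12, 10, 6, 10, 10, 15, 30, 43, 51, 53, 53, 50, 51, 54]
183 [143, 139, 117, 92, 89, 105, 109, 119, 147, 163, 162, 152, 147, 141, 134, 129, 126, 119, 118, 118, 117, 117, 117, 116, 115, 113, 112, 108, 99, 95, 91, 92, 93, 96, 101, 103] sat [6, 21, 50, 50, 48, 62, 59, 33, 22, 21, 18, 19, 18, 17, 16, 15, 14, 14, 13, 14, 12, 13, 15, 12, 13, 13, 18, 30, 44, 51, 53, 53, 51, 52, 51, 50]
186 [146, 144, 135, 113, 107, 133, 157, 158, 155, 148, 140, 137, 132, 126, 120, 116, 116, 114, 114, 112, 116, 118, 115, 113, 113, 107, 100, 91, 93, 94, 93, 97, 102, 107, 109, 110] sat [3, 8, 24, 48, 38, 23, 18, 12, 9, 7, 9, 6, 8, 8, 5, 6, 5, 6, 8, 8, 11, 13, 14, 16, 22, 35, 48, 52, 52, 49, 52, 52, 54, 52, 52, 53]
189 [100, 102, 122, 138, 125, 111, 93, 74, 65, 64, 63, 64, 61, 66, 74, 83, 91, 106, 115, 116, 110, 108, 107, 106, 106, 110, 111, 113, 111, 112, 116, 119, 125, 130, 129, 121] sat [2, 3, 5, 11, 8, 7, 3, 5, 3, 2, 3, 3, 4, 5, 5, 4, 5, 7, 7, 7, 5, 4, 6, 18, 45, 65, 68, 69, 70, 69, 70, 70, 69, 68, 65, 63]
192 [46, 47, 48, 47, 47, 49, 46, 49, 66, 80, 90, 81, 61, 47, 40, 43, 44, 47, 49, 61, 81, 100, 110, 108, 100, 89, 84, 84, 85, 86, 88, 85, 88, 97, 100, 98] sat [3, 4, 2, 3, 3, 3, 3, 0, 0, 1, 1, 1, 0, 2, 4, 4, 3, 3, 3, 3, 5, 5, 7, 9, 18, 39, 44, 47, 45, 46, 47, 47, 46, 46, 45, 43]
```

Blocked at the rim, with the load centred in y, so the jar is on a long wall. The cartons' resting x readings (0.5, 1.2, 2.1 along the row) show a yaw error of about 0.6°, which puts the box centre at this end near x = 5. I'll raise, shift +x and retry.

Run:
```python
from h import *
go(boxpose(5.2,100,140),boxpose(5.2,100,125))
```

```text
xyz [-1.7  0.8 -8.2] a [ 0.0046  0.0306 -0.0039]
xyz [-1.2  0.8  6.8] a [ 0.0046  0.0306 -0.0039]
```

Request:
{"op": "move_arm", "data": {"steps": [{"ax":0,"ay":0,"az":0,"x":0,"y":0,"z":-7,"grip":50},{"ax":0,"ay":0,"az":0,"x":0,"y":0,"z":-15,"grip":50},{"ax":0,"ay":0,"az":0,"x":0,"y":2.5,"z":-15,"grip":50},{"ax":0,"ay":0,"az":0,"x":0,"y":2.5,"z":-15,"grip":50},{"ax":0,"ay":0,"az":0,"x":0,"y":2.5,"z":-15,"grip":50}]}}

```text
clock: 28.53
eef_pos: [0.5555, 0.311, 0.1917]
tcp_rot: [1.871, 2.01, 0.476]
contact_force: [-0.1, 3.3, -1.6]
width: 0.0547
grip_force: 65.8
```

Run:
```python
from h import *
inbox();go(boxpose(5.2,100,125))
```

```text
t 28.53 box tcp [  5.9 100.3 141.4] err deg [-1.91 -0.13 -0.18] F box [-0.6  3.3 -1.5] w 54.7 grip 65.8
xyz [ 0.3 -0.8 16.4] a [ 0.0023  0.0334 -0.0032]
```

Request:
{"op": "move_arm", "data": {"steps": [{"ax":0,"ay":0,"az":0,"x":0.7,"y":-0.5,"z":5,"grip":50},{"ax":0,"ay":0,"az":0,"x":0.9,"y":-0.5,"z":9,"grip":50},{"ax":0,"ay":0,"az":0,"x":1,"y":-0.5,"z":12,"grip":50},{"ax":0,"ay":0,"az":0,"x":1.1,"y":-0.5,"z":14,"grip":50},{"ax":0,"ay":0,"az":0,"x":1.1,"y":-0.5,"z":15,"grip":50},{"ax":0,"ay":0,"az":0,"x":1.1,"y":-0.5,"z":15,"grip":50}]}}

```text
clock: 29.03
eef_pos: [0.5598, 0.3141, 0.1837]
tcp_rot: [1.871, 2.01, 0.481]
contact_force: [-69.7, -7.8, 60.5]
width: 0.0543
grip_force: 75.4
```

Run:
```python
from h import *
inbox();s=cur()[0];print(boxR(BY).inv().apply(s["ft_torque"]).round(2))
```

```text
t 29.03 box tcp [  6.1 103.  132.3] err deg [-1.75 -0.24 -0.21] F box [-33.5  -2.   86.4] w 54.3 grip 75.4
[-0.22  6.6   0.02]
```

Request:
{"op": "move_arm", "data": {"steps": [{"ax":0,"ay":0,"az":0,"x":-1,"y":0,"z":-8,"grip":50},{"ax":0,"ay":0,"az":0,"x":-1,"y":-1.5,"z":-16,"grip":50},{"ax":0,"ay":0,"az":0,"x":-1,"y":-1.5,"z":-16,"grip":50},{"ax":0,"ay":0,"az":0,"x":-1,"y":-1.5,"z":-16,"grip":50}]}}

```text
clock: 29.37
eef_pos: [0.553, 0.311, 0.1915]
tcp_rot: [1.871, 2.01, 0.476]
contact_force: [-0.9, 3.8, -1.3]
width: 0.0544
grip_force: 65.9
```

Run:
```python
from h import *
import cv2
inbox();f=[];t=[]
c=[]
for i in range(4):
    c.append(ctrl.capture("top")["color"].astype(float));s=ctrl.get_state();f.append(s["contact_force"]);t.append(s["ft_torque"])
inbox();B=boxR(BY).inv();print(B.apply(np.mean(f,0)).round(2),B.apply(np.mean(t,0)).round(3))
im=np.mean(c,0);sat=im.max(2)-im.min(2)
for u in(143,146,149,152,155,158,161): print(u,[int(x) for x in im[166:192,u].mean(1)],[int(x) for x in sat[166:192,u]])
for x in(-3,0,3):
    a=np.linspace(0,2*np.pi,180)
    P=np.array([proj("top",boxpose(x+30*np.cos(q),109+30*np.sin(q),62)[0]) for q in a]);P=P[np.abs(a-np.pi)>np.pi/2]
    print(x,[(u,round(float(P[np.abs(P[:,0]-u).argmin(),1]),1)) for u in(143,146,149,152,155,158,161)])
print("rim high inner",[proj("top",boxpose(32.5,y,55)[0]).round(1).tolist() for y in(139,110,80)],"outer",[proj("top",boxpose(37.5,y,55)[0]).round(1).tolist() for y in(139,110,80)])
```

```text
t 29.37 box tcp [  3.6 100.5 142.5] err deg [-1.92 -0.12 -0.16] F box [-1.2  3.9 -0.9] w 54.4 grip 65.9
t 29.57 box tcp [  3.5 100.4 142.2] err deg [-1.94 -0.09 -0.17] F box [-1.1  3.2 -2.5] w 54.6 grip 65.7
[-1.34  3.31 -1.92] [0.674 0.479 0.017]
143 [100, 109, 102, 98, 94, 90, 91, 93, 102, 101, 109, 111, 90, 88, 123, 149, 157, 155, 148, 143, 139, 127, 130, 146, 106, 58] [3, 1, 15, 37, 47, 50, 48, 54, 60, 57, 65, 67, 49, 26, 17, 15, 17, 18, 18, 17, 12, 8, 6, 7, 5, 3]
146 [103, 118, 106, 94, 91, 91, 90, 95, 105, 102, 113, 112, 98, 116, 138, 143, 139, 133, 128, 127, 126, 116, 114, 120, 110, 76] [3, 2, 19, 43, 51, 49, 50, 55, 63, 59, 69, 68, 44, 17, 12, 15, 16, 16, 15, 13, 11, 8, 6, 6, 4, 3]
149 [95, 104, 101, 94, 90, 90, 92, 99, 106, 100, 107, 103, 99, 120, 126, 126, 123, 121, 120, 119, 118, 113, 111, 110, 113, 113] [3, 4, 31, 49, 49, 49, 52, 57, 63, 58, 64, 60, 34, 11, 9, 12, 14, 14, 13, 14, 13, 10, 5, 6, 5, 6]
152 [99, 98, 95, 92, 91, 90, 92, 99, 104, 104, 108, 97, 95, 109, 115, 116, 117, 117, 116, 116, 115, 114, 113, 110, 108, 107] [1, 9, 37, 50, 50, 50, 51, 59, 60, 59, 64, 56, 38,
[... 445 characters left out ...]
 47, 44, 41, 26, 13, 12, 19, 36, 46, 54, 68, 68, 55, 47]
161 [118, 102, 92, 90, 89, 91, 98, 105, 97, 108, 107, 93, 87, 86, 88, 91, 95, 94, 93, 93, 92, 97, 110, 113, 108, 93] [3, 19, 42, 51, 49, 51, 56, 62, 55, 64, 63, 51, 45, 45, 48, 51, 53, 52, 52, 52, 52, 55, 68, 71, 66, 51]
-3 [(143, 183.1), (146, 180.9), (149, 180.0), (152, 180.0), (155, 180.6), (158, 181.9), (161, 184.0)]
0 [(143, 181.7), (146, 179.6), (149, 178.9), (152, 178.9), (155, 179.5), (158, 181.0), (161, 183.2)]
3 [(143, 180.3), (146, 178.5), (149, 177.7), (152, 177.8), (155, 178.5), (158, 179.9), (161, 182.4)]
rim high inner [[138.4, 177.6], [150.1, 176.9], [162.1, 176.1]] outer [[138.0, 175.7], [149.6, 175.0], [161.7, 174.2]]
```

The top view shows the jar's bottom edge peaking near column 148.7 rather than 150.6, so the jar has turned in the grip and its foot is about 4 mm too far +y. I'll square it by pressing its base lightly on the tall carton's top, which is parallel to the box floor.

Request:
{"op": "move_arm", "data": {"steps": [{"ax":0,"ay":0,"az":0,"x":0.5,"y":0,"z":-30,"grip":50},{"ax":0,"ay":0,"az":0,"x":0.5,"y":0,"z":-60,"grip":50},{"ax":0,"ay":0.0335,"az":0,"x":-2,"y":0,"z":-72,"grip":50},{"ax":0,"ay":0.0335,"az":0,"x":-32,"y":0,"z":-71,"grip":50},{"ax":0,"ay":0.0335,"az":0,"x":-62,"y":0,"z":-69,"grip":50},{"ax":0,"ay":0.0335,"az":0,"x":-62,"y":0,"z":-66,"grip":50},{"ax":0,"ay":0.0335,"az":0,"x":-62,"y":0,"z":-62,"grip":50},{"ax":0,"ay":0.0335,"az":0,"x":-62,"y":0,"z":-59,"grip":50},{"ax":0,"ay":0.0335,"az":0,"x":-62,"y":0,"z":-59,"grip":50}]}}

```text
clock: 30.32
eef_pos: [0.529, 0.249, 0.2444]
tcp_rot: [1.876, 2.033, 0.508]
contact_force: [-0.3, 0.2, -3.9]
width: 0.0546
grip_force: 65.7
```

Run:
```python
from h import *
inbox()
```

```text
t 30.32 box tcp [  2.8  40.8 202.8] err deg [-0.03 -0.03 -0.14] F box [-2.   0.2 -3.3] w 54.6 grip 65.7
```

Now lower slowly onto the tall carton's top.

Request:
{"op": "move_arm", "data": {"steps": [{"ax":0,"ay":0,"az":0,"x":0,"y":0,"z":2,"grip":50},{"ax":0,"ay":0,"az":0,"x":0,"y":0,"z":4,"grip":50},{"ax":0,"ay":0,"az":0,"x":0,"y":0,"z":6,"grip":50},{"ax":0,"ay":0,"az":0,"x":0,"y":0,"z":7,"grip":50},{"ax":0,"ay":0,"az":0,"x":0,"y":0,"z":7,"grip":50}]}}

```text
clock: 30.73
eef_pos: [0.5323, 0.2492, 0.2392]
tcp_rot: [1.875, 2.032, 0.51]
contact_force: [-0.3, 0.0, -3.4]
width: 0.0547
grip_force: 65.7
```

Run:
```python
from h import *
inbox();print(boxR(BY).inv().apply(ctrl.get_state()["ft_torque"]).round(2))
```

```text
t 30.73 box tcp [  3.2  40.7 196.7] err deg [-0.   -0.1  -0.15] F box [-1.9  0.  -2.8] w 54.7 grip 65.7
[-0.04  0.55 -0.04]
```

Request:
{"op": "move_arm", "data": {"steps": [{"ax":0,"ay":0,"az":0,"x":0,"y":0,"z":0.7,"grip":50},{"ax":0,"ay":0,"az":0,"x":0,"y":0,"z":1.3,"grip":50},{"ax":0,"ay":0,"az":0,"x":0,"y":0,"z":1.3,"grip":50}]}}

```text
clock: 30.98
eef_pos: [0.5329, 0.2492, 0.2383]
tcp_rot: [1.875, 2.032, 0.51]
contact_force: [0.2, -0.2, -3.1]
width: 0.0546
grip_force: 65.7
```

Run:
```python
from h import *
inbox();print(boxR(BY).inv().apply(ctrl.get_state()["ft_torque"]).round(2))
```

```text
t 30.98 box tcp [  3.4  40.5 195.6] err deg [ 0.   -0.13 -0.16] F box [-1.3 -0.2 -2.8] w 54.6 grip 65.7
[-0.03  0.56  0.04]
```

Request:
{"op": "move_arm", "data": {"steps": [{"ax":0,"ay":0,"az":0,"x":0,"y":0,"z":1,"grip":50},{"ax":0,"ay":0,"az":0,"x":0,"y":0,"z":2,"grip":50},{"ax":0,"ay":0,"az":0,"x":0,"y":0,"z":3,"grip":50},{"ax":0,"ay":0,"az":0,"x":0,"y":0,"z":3,"grip":50}]}}

```text
clock: 31.32
eef_pos: [0.5343, 0.2493, 0.2378]
tcp_rot: [1.875, 2.03, 0.513]
contact_force: [-14.8, -4.8, 15.2]
width: 0.0546
grip_force: 68.3
```

Run:
```python
from h import *
inbox();print(boxR(BY).inv().apply(ctrl.get_state()["ft_torque"]).round(2))
```

```text
t 31.32 box tcp [  4.4  40.6 194.4] err deg [ 0.03 -0.24 -0.19] F box [-6.2 -3.6 20.5] w 54.6 grip 68.3
[-0.61  2.08  0.15]
```

Request:
{"op": "move_arm", "data": {"steps": [{"ax":0,"ay":0,"az":0,"x":0,"y":0,"z":0.7,"grip":50},{"ax":0,"ay":0,"az":0,"x":0,"y":0,"z":1.4,"grip":50},{"ax":0,"ay":0,"az":0,"x":0,"y":0,"z":1.4,"grip":50}]}}

```text
clock: 31.57
eef_pos: [0.5349, 0.2495, 0.2378]
tcp_rot: [1.874, 2.03, 0.514]
contact_force: [-24.6, -8.6, 27.0]
width: 0.0548
grip_force: 70.1
```

Run:
```python
from h import *
inbox();print(boxR(BY).inv().apply(ctrl.get_state()["ft_torque"]).round(2))
```

```text
t 31.57 box tcp [  4.9  40.7 194.3] err deg [ 0.05 -0.3  -0.2 ] F box [-9.6 -6.5 35.6] w 54.8 grip 70.1
[-0.82  3.22  0.15]
```

Request:
{"op": "move_arm", "data": {"steps": [{"ax":0,"ay":0,"az":0,"x":0,"y":-1,"z":-8,"grip":50},{"ax":0,"ay":0,"az":0,"x":0,"y":-1,"z":-16,"grip":50},{"ax":0,"ay":0,"az":0,"x":32,"y":-1,"z":-16,"grip":50},{"ax":0,"ay":0,"az":0,"x":63,"y":-1,"z":-16,"grip":50},{"ax":0,"ay":0,"az":0,"x":63,"y":-1,"z":-14,"grip":50},{"ax":0,"ay":0,"az":0,"x":63,"y":-1,"z":10,"grip":50},{"ax":0,"ay":0,"az":0,"x":63,"y":-1,"z":35,"grip":50},{"ax":0,"ay":0,"az":0,"x":63,"y":-1,"z":54,"grip":50},{"ax":0,"ay":0,"az":0,"x":63,"y":-1,"z":54,"grip":50},{"ax":0,"ay":0,"az":0,"x":63,"y":-1,"z":54,"grip":50}], "newtons": 80}}

```text
clock: 32.4
eef_pos: [0.5542, 0.3141, 0.1859]
tcp_rot: [1.876, 2.032, 0.508]
contact_force: [0.0, 1.0, -3.3]
width: 0.0537
grip_force: 85.5
```

```bash
cat > jar.py <<'E'
from h import *
from scipy.optimize import least_squares
inbox();c=[ctrl.capture("top")["color"].astype(float) for i in range(4)];inbox()
s,p,r=cur();zb=float((boxR(BY).inv().apply(p-BO)*1e3)[2])-78.5
im=np.mean(c,0);sat=im.max(2)-im.min(2);E=[]
for u in range(141,160,2):
    k=np.where(sat[170:192,u]>40)[0]
    if len(k):
        # first drop of saturation below 28 after the rim band (v>=175)
        for v in range(176,190):
            if sat[v,u]>=28>sat[v+1,u]: E.append((u,v+(sat[v,u]-28)/(sat[v,u]-sat[v+1,u])));break
print([(a,round(float(b),1)) for a,b in E])
# far edge rays cut with the plane of the jar's base (box z = zb), then circle of 30 mm radius
B=boxR(BY);n=B.apply([0,0,1]);Q=[]
for u,v in E:
    a,b=ray("top",(u,v),0),ray("top",(u,v),.3);o=BO+n*zb/1e3;t=np.dot(o-a,n)/np.dot(b-a,n);Q.append(B.inv().apply(a+t*(b-a)-BO)[:2]*1e3)
Q=np.array(Q);f=least_squares(lambda q:np.hypot(*(Q-q).T)-30,[0,109],loss="soft_l1");print("zb",zb,"jar centre x,y",f.x.round(1),"res",f.fun.round(1))
E
python3 jar.py
```

```text
t 32.4 box tcp [  2.3 103.5 136.9] err deg [-0.03 -0.04 -0.16] F box [-1.4  1.  -2.9] w 53.7 grip 85.5
t 32.6 box tcp [  3.4 103.8 138.5] err deg [ 0.05 -0.21 -0.17] F box [-1.6  0.8 -2.9] w 53.9 grip 85.5
[(141, 180.2), (143, 178.9), (145, 178.5), (147, 178.2), (149, 178.0), (151, 177.9), (153, 178.2), (155, 178.7), (157, 179.7), (159, 181.0)]
zb 60.030156646994584 jar centre x,y [  2.6 112.1] res [ 1.7  1.  -0.3 -0.9 -1.  -0.5 -0.3  0.3  0.5  0.7]
```

Request:
{"op": "move_arm", "data": {"steps": [{"ax":0,"ay":0,"az":0,"x":-0.8,"y":-1.2,"z":0,"grip":50},{"ax":0,"ay":0,"az":0,"x":-0.8,"y":-1.2,"z":3,"grip":50},{"ax":0,"ay":0,"az":0,"x":-0.8,"y":-1.2,"z":6,"grip":50},{"ax":0,"ay":0,"az":0,"x":-0.8,"y":-1.2,"z":8,"grip":50},{"ax":0,"ay":0,"az":0,"x":-0.8,"y":-1.2,"z":10,"grip":50},{"ax":0,"ay":0,"az":0,"x":-0.8,"y":-1.2,"z":10,"grip":50}]}}

```text
clock: 33.1
eef_pos: [0.5582, 0.3137, 0.1766]
tcp_rot: [1.875, 2.032, 0.51]
contact_force: [0.0, 3.3, -3.6]
width: 0.0532
grip_force: 85.9
```

Run:
```python
from h import *
inbox();print(boxR(BY).inv().apply(ctrl.get_state()["ft_torque"]).round(2))
```

```text
t 33.1 box tcp [  1.4 102.7 126.8] err deg [-0.01 -0.11 -0.16] F box [-1.4  3.3 -3.3] w 53.2 grip 85.9
[0.4  0.45 0.02]
```

The jar is past the rim and moving freely. Continue down.

Request:
{"op": "move_arm", "data": {"steps": [{"ax":0,"ay":0,"az":0,"x":0.7,"y":0.5,"z":6,"grip":50},{"ax":0,"ay":0,"az":0,"x":0.7,"y":0.7,"z":12,"grip":50},{"ax":0,"ay":0,"az":0,"x":0.7,"y":0.7,"z":18,"grip":50},{"ax":0,"ay":0,"az":0,"x":0.7,"y":0.7,"z":24,"grip":50},{"ax":0,"ay":0,"az":0,"x":0.7,"y":0.7,"z":28,"grip":50},{"ax":0,"ay":0,"az":0,"x":0.7,"y":0.7,"z":28,"grip":50}]}}

```text
clock: 33.6
eef_pos: [0.572, 0.3154, 0.1514]
tcp_rot: [1.875, 2.032, 0.509]
contact_force: [-0.5, 2.0, -4.1]
width: 0.0541
grip_force: 85.7
```

Run:
```python
from h import *
inbox();print(boxR(BY).inv().apply(ctrl.get_state()["ft_torque"]).round(2))
```

```text
t 33.6 box tcp [  1.8 103.4  98. ] err deg [-0.02 -0.07 -0.15] F box [-2.2  2.  -3.5] w 54.1 grip 85.7
[0.37 0.73 0.02]
```

Request:
{"op": "move_arm", "data": {"steps": [{"ax":0,"ay":0,"az":0,"x":0,"y":0.5,"z":5,"grip":50},{"ax":0,"ay":0,"az":0,"x":0,"y":0.5,"z":10,"grip":50},{"ax":0,"ay":0,"az":0,"x":0,"y":0.5,"z":14,"grip":50},{"ax":0,"ay":0,"az":0,"x":0,"y":0.5,"z":17,"grip":50},{"ax":0,"ay":0,"az":0,"x":0,"y":0.5,"z":17,"grip":50}]}}

```text
clock: 34.02
eef_pos: [0.58, 0.3161, 0.1369]
tcp_rot: [1.876, 2.032, 0.508]
contact_force: [-0.6, 1.5, -5.9]
width: 0.0535
grip_force: 85.8
```

Run:
```python
from h import *
inbox()
```

```text
t 34.02 box tcp [  2.1 103.4  81.4] err deg [-0.02 -0.05 -0.15] F box [-3.2  1.5 -5. ] w 53.5 grip 85.8
```

Request:
{"op": "move_arm", "data": {"steps": [{"ax":0,"ay":0,"az":0,"x":0,"y":0,"z":1,"grip":50},{"ax":0,"ay":0,"az":0,"x":0,"y":0,"z":2,"grip":50},{"ax":0,"ay":0,"az":0,"x":0,"y":0,"z":3,"grip":50},{"ax":0,"ay":0,"az":0,"x":0,"y":0,"z":4,"grip":50},{"ax":0,"ay":0,"az":0,"x":0,"y":0,"z":4,"grip":50}]}}

```text
clock: 34.43
eef_pos: [0.5814, 0.317, 0.1353]
tcp_rot: [1.876, 2.032, 0.511]
contact_force: [-18.7, 3.7, 10.7]
width: 0.0533
grip_force: 88.3
```

Run:
```python
from h import *
inbox()
```

```text
t 34.43 box tcp [  2.7 104.2  79.3] err deg [ 0.04 -0.1  -0.17] F box [-11.2   5.2  18. ] w 53.3 grip 88.3
```

Request:
{"op": "move_arm", "data": {"steps": [{"ax":0,"ay":0,"az":0,"x":0,"y":0,"z":0.7,"grip":50},{"ax":0,"ay":0,"az":0,"x":0,"y":0,"z":-0.5,"grip":50},{"ax":0,"ay":0,"az":0,"x":0,"y":0,"z":-0.5,"grip":70},{"ax":0,"ay":0,"az":0,"x":0,"y":0,"z":-0.5,"grip":85},{"ax":0,"ay":0,"az":0,"x":0,"y":0,"z":-0.5,"grip":85},{"ax":0,"ay":0,"az":0,"x":0,"y":0,"z":-10,"grip":85},{"ax":0,"ay":0,"az":0,"x":0,"y":0,"z":-35,"grip":85},{"ax":0,"ay":0,"az":0,"x":0,"y":0,"z":-75,"grip":85},{"ax":0,"ay":0,"az":0,"x":0,"y":-30,"z":-105,"grip":85},{"ax":0,"ay":0,"az":0,"x":0,"y":-65,"z":-125,"grip":85}]}}

```text
clock: 35.27
eef_pos: [0.4664, 0.3069, 0.218]
tcp_rot: [1.875, 2.028, 0.518]
contact_force: [0.7, 0.3, 0.2]
width: 0.085
grip_force: 0.0
```

Run:
```python
from h import *
import cv2
ctrl.capture("top");inbox()
for i,n in enumerate(("top","scene")): cv2.imwrite(f"pics/{n}9.png",ctrl.capture(n)["color"][:,:,::-1])
t=cv2.imread("pics/top9.png").astype(int)
mx=t.max(2);d=mx<52;sub=d[150:230,120:180]
print("\n".join("".join("#" if x else "." for x in r) for r in sub[::2]))
print("expected cap centre",proj("top",boxpose(-2.5,109,105)[0]),proj("top",boxpose(2.5,109,105)[0]), "if 5mm up",proj("top",boxpose(-2.5,109,110)[0]))
S=cv2.imread("pics/scene9.png").astype(int);m=((S.max(2)<50)[40:120,350:430]);print("\n".join("".join("#" if x else "." for x in r) for r in m[::2]))
print(proj("scene",boxpose(-2.5,109,105)[0]),proj("scene",boxpose(2.5,109,105)[0]))
```

```text
t 35.32 box tcp [-67.3 103.1 207.5] err deg [ 0.05 -0.17 -0.18] F box [1.1 1.6 1.7] w 85.0 grip 0.0
............................................................
............................................................
............................................................
............................................................
............................................................
...............................#............................
............................................................
............................................................
............................................................
............................................................
............................................................
............................................................
............................................................
............................................................
............................................................
............................................................
........................
[... 4149 characters left out ...]
.............................................................................
................................................................................
................................................................................
................................................................................
............................................................#####...............
................................................................................
..................................................................#.............
................................................................................
[382.71526851  85.12998709] [384.1685906   84.85263708]
```

Run:
```python
from rig import ctrl
print(ctrl.close_job())
```

```text
the job is handed in; nothing more can be done
None
```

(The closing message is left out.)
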